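Seat the D-bore setting cam on the label feeder and lock it

ROBOT

A 6-joint arm with a two-finger parallel gripper is mounted at the origin on a cart in front of the work surface, level with it; the furniture and walls round the work are solid. World frame = base frame: x ahead of the robot, y to its left, z up, the work surface at z = 0. Lengths are in m, angles in degrees, forces in N, time in s.
With the tool pointing down it reaches from about 0.35 to 0.875 m from the base axis. Payload 4.2 kg.
Tool frame: the origin (TCP) lies on the centre line of the jaws, within the pads' length; the fingertips stand 19 mm ahead of it and the grasp point (between the pads) is the TCP; x points along the fingers, y is the direction in which the jaws open and shut, and the axes are right-handed (so a half turn about x gives the same grasp; the last joint's range is limited). The gripper opens to 87 mm and grips with 3 to 60 N. Pads are 19 mm wide; open, the fingers measure 117 mm over their backs; the gripper's body (75 mm by 190 mm) begins 51 mm behind the grasp point.
Start: joints at [-57.777, 22.042, 0.453, 0, -68.411, -14.817], TCP at [0.187, -0.596, 0.242] pointing down, gripper open.
Joint ranges: [-179.83, 179.83], [-69.29, 118.12], [-61.27, 80.66], [-181.25, 117.63], [-171.15, -9.14], [-177.46, 177.46]. Speed limits (degrees/s): [159.86, 159.86, 180, 180, 180, 180].

INTERFACE

Orientations are given as a 3x3 rotation matrix whose columns are the frame's x, y, z axes.
In Python, from station import r, viewer, job, spotter gives the robot as it stands.
- The arm moves only by the tool play_rows, never from a script. Its argument "commands" is a list of rows, each an object of numbers: "fingers": the gripper command: -1 is fully open, 1 is shut, values between are in proportion; "tx", "ty", "tz": the shift along the tool's x, y, z normalised to -1 to 1, where 1 is 750 mm; "ax", "ay", "az": the turn, a rotation vector about the tool's x, y, z normalised to -1 to 1, where 1 is pi rad. In form: [{"fingers": .., "tx": .., "ty": .., "tz": .., "ax": .., "ay": .., "az": ..}, ...]. A call has 1 to 5 rows; each row is the pose to reach, as a shift and turn from the pose commanded when the call began, along the tool's axes at that moment, turning the shorter way round; what a row does not reach only later rows make up. A row lasts 1/12 s, in which the tool goes at most 41.7 mm and 7.16 degrees, less where a joint would pass 70% of its speed; a pose out of reach is approached as far as the arm can. A call with a number of a shift or a turn outside -1 to 1 is refused whole. A call with a gripper value outside its range is refused whole. The fingers move at their own pace and stop on an object; the grip force is fixed at half the most. Time passes only in rows, so rows that repeat a pose let the fingers close. It gives the time, the measured TCP pose, the force and the opening at its end, in the units of the state.
- r.sense(): the state, without advancing time (a new reading comes with each control period).
- viewer.capture(name): name is "scene" or "side" or "wrist"; returns a dict with "image" (384x512x3 uint8, red, green, blue), "fx", "fy", "cx", "cy" (pixels), "dist" ([k1, k2, p1, p2, k3] as OpenCV has them; the pictures are not rectified), "R" (3x3) and "t" (3): a world point X has camera coordinates R X + t; the wrist camera has in their place "mount" (4x4, takes a point from camera to tool coordinates, whose origin is the TCP and whose axes are the tool frame's). Camera axes: x right, y down, z forward; pixel columns grow to the right and rows downward; lengths in m; the calibration is good to about 2 mm. A picture is of the moment at which its call begins: read the wrist's pose just before it. There is no depth.
- job.finish_job(): hands the job in, once; it reports no verdict.
Trained networks look in a picture, given as the dict that the camera call returned (one of the last four; its "shot" number tells which), for a name from the list of things; names that differ only in an ending like _2 or _b are one class to them, and where a whole thing is asked for, a point or a joint stands for the part that bears it (a point fixed in the world has none). Each returns a list of dicts, best first, with "score" (0 to 1); they miss things now and then, are a little off and sometimes report something else, mostly with a low value. They report only what shows in the picture. A call takes as long as a camera call.
- spotter.find_in(name, picture): "uv" ([column, row] in pixels, amid what is visible of it).
- spotter.silhouettes(name, picture): "region" (384x512 bool, what is visible of it) and "uv" ([column, row] in pixels, amid what is visible of it).
The state is a dict: "time_s": time; "joints": joint angles; "joint_velocities": joint speeds; "effort": joint torques, N m; "tcp_pos": TCP position; "ee_rot": TCP orientation; "wrist_force": force on the tool from outside, world axes, zero at the start; "moment": the same for the moment, N m; "gripper_width": opening from 0.0 (shut) to 1.0 (fully open).
Only numpy, scipy, OpenCV 4.12 (cv2) and the standard library are available. Lean on these libraries where they do the work, as an engineer would, in place of code of your own. Each camera call takes 0.05 s, during which the arm holds its last target. There are 200 camera calls.

TASK

The orange setting cam of the label feeder has only been dropped on the tip of its shaft, turned the wrong way. Turn it, for instance by pushing its upright black pin round, until its D-shaped bore matches the flat of the shaft (arm over the red mark) and it drops, press it down fully home, and then swing the blue catch over the cam's flange so that it stays locked. Leave the bottle, the small carton and the marker where they are.

Things in the scene. Friction and masses are not known exactly. Their poses are not given: they have to be found in the camera images.
- feeder: Grey label feeder, fixed on a 2 mm black mat: flat housing 120 mm (its x) by 230 mm (its y), 32 mm high. Origin: centre of its underside; z up. A fixed white label roll, 81 mm across, stands at (0, 65) mm on its top face and reaches 88 mm above the underside, the flatted shaft at (-12, -50) mm, the catch's pivot at (43, -50) mm.
- shaft: Fixed upright steel shaft on the feeder's top face; origin on its axis, level with that face, z up. Its flat faces its +x, and so does the red mark on the white dial plate (90 mm across) round its foot. Dark shoulder 54 mm across up to z = 12 mm, then D-shaped up to z = 26 (26 mm in diameter, flat 8.5 from the axis), then a round pilot of 16 mm up to z = 63.
- collar (a joint): How far the black rubber collar (35 mm across) has been pushed down the shaft, in m: 0 at the start, with its top 20 mm above the shaft's origin; 0.008 when level with the shoulder. It grips the shaft, slides down only when pushed with about 6 N and stays there. It lies under the cam.
- cam: Loose orange cam, 140 g: hub 44 mm across and 57 mm high with closed flat top, foot flange 64 mm across and 7 mm thick, arm 20 mm wide (top at z = 12 mm) along its +x with a white line. Origin: centre of its underside on the bore's axis, z up. Bore: D-shaped for the lowest 15.5 mm (27.8 mm in diameter, flat 9.4 from the axis, on the arm's side), then round (17 mm).
- cam_top (a point): Centre of the hub's flat top, where the cam is pressed: 57 mm above its origin. At the start the cam's origin is 26 mm above the shaft's (it sits on the end of the D part, upright on the pilot); once turned to match, it drops by itself to 20 mm, on to the collar; pressed with about 6 to 10 N it goes down to 12 mm, fully home on the shoulder.
- cam_pin (a point): On the axis of the cam's upright black pin (16 mm in diameter, 65 mm from the bore's axis along the arm), 23 mm above the arm and 23 mm below the pin's top. At the start the arm is on the feeder's -y side; the short way is clockwise seen from above, 40 to 120 degrees, until it points over the red mark (cam's +x along the shaft's +x, about 5 degrees of play).
- catch (a joint): Angle of the blue catch, a turn button, in rad: 0 = parked, blade along the feeder's -y; grows clockwise seen from above; stop at 1.62. At 1.57 the blade points to the feeder's -x, over the cam's flange. Light friction (under 2 N at its pin), stays where left. Blade 30 mm long, 16 wide, 6 thick, its underside 2.5 mm above the flange of a cam fully home; it strikes one that is not.
- catch_pivot (a point): Centre of the catch's pivot, level with the top of the blade (59.5 mm above the feeder's underside). Fixed to the feeder.
- catch_pin (a point): On the axis of the small upright blue pin on the catch's blade, by which it is pushed: 12 mm in diameter, 22 mm from the pivot, top end 10.5 mm above this point, blade 12.5 mm below it. Turns with the catch.
- cleaner_bottle: White squeeze bottle with red cap, 62 mm across, 185 mm high; origin: centre of its underside. To be left alone.
- marker: Blue felt marker lying down, 130 mm long, 20 mm thick; origin: centre of its underside. To be left alone.
- blades_box: Small cream carton with a blue band, 35 x 75 x 45 mm high; origin: centre of its underside. To be left alone.

How it is judged (in metres and radians):
On the way:
1. the cam sits fully home on the shaft's shoulder, matched to the flat, with the catch not yet over it (z of cam in the frame of shaft below 0.014 m and horizontal distance between cam and shaft below 0.003 m and x of cam_pin in the frame of shaft above 0.06 m and value of joint catch below 1 rad), for 0.2 s.
At the end, for the whole second after the job is handed in: The cam stands upright and at rest on the shaft, its underside within 2 mm of the shoulder, within 3 mm of the axis, arm over the red mark; the catch is turned at least 1.2 rad (about 70 degrees), so that its blade lies over the cam's flange (z of cam in the frame of shaft below 0.014 m and horizontal distance between cam and shaft below 0.003 m and x of cam_pin in the frame of shaft above 0.06 m and angle between cam's own z axis and vertical below 0.06 rad and value of joint catch above 1.2 rad and linear speed of cam below 0.01 m/s); the robot touches nothing.
It fails at once if the bottle, the small carton or the marker is moved by more than 20 mm (distance of any of cleaner_bottle, blades_box, marker from where it was at the start of the episode above 0.02 m).
It also fails if it takes over 54 s, if anything falls off the work surface, if the arm or the gripper's body presses on something with over 40 N, if the wrist force passes 120 N, or if a joint passes its speed limit or range.

## Working session

There is one attempt and no reset: what is moved stays moved. The work goes in short steps, Python scripts to look and compute and a tool call to move; the robot and the scene stay as the last step left them, time stands still between calls to the robot, and variables do not carry over. Pictures are saved under pics/ and viewed, about 8 in all and at most 12, crops included, and the job is handed in when it is done.

Besides the shell and the picture viewer there is one more tool, called after "Request:" by a JSON object that holds its "method" and its "body", one argument or row to a line. play_rows: Moves the arm, as the interface text tells. Its arguments: {"type":"object","properties":{"commands":{"type":"array"}},"required":["commands"]}

```bash
ls; mkdir -p pics
python3 - <<'E'
from station import r, viewer, job, spotter
import cv2, numpy as np
s=r.sense(); print({k:np.round(v,3).tolist() for k,v in s.items()})
ims=[]
for n in ["scene","side"]:
    p=viewer.capture(n); ims.append(p["image"])
    print(n,{k:np.round(p[k],4).tolist() for k in ["fx","fy","cx","cy","dist","R","t"]})
    for o in ["feeder","shaft","cam","cam_pin","cam_top","catch","catch_pin","cleaner_bottle","marker","blades_box"]:
        f=spotter.find_in(o,p); print(o,[(np.round(x["uv"],1).tolist(),round(x["score"],2)) for x in f[:2]])
    cv2.imwrite(f"pics/{n}0.png",cv2.resize(p["image"][:,:,::-1],(800,600)))
E
```

```text
pics
{'time_s': 0.0, 'joints': [-57.779, 22.09, 0.378, -0.031, -68.411, -14.816], 'joint_velocities': [-0.043, -0.068, -0.025, 0.032, 0.061, -0.05], 'effort': [-0.0, -39.066, 18.74, 4.22, 0.011, -0.0], 'tcp_pos': [0.187, -0.596, 0.24], 'ee_rot': [[-0.001, -0.299, 0.954], [0.002, 0.954, 0.299], [-1.0, 0.002, -0.0]], 'wrist_force': [-0.208, -0.513, 0.501], 'moment': [0.025, -0.023, 0.001], 'gripper_width': 0.999}
scene {'fx': 453.0864, 'fy': 453.0864, 'cx': 261.9776, 'cy': 183.6336, 'dist': [-0.0094, 0.0, 0.0, 0.0, 0.0], 'R': [[-0.7821, -0.6231, -0.0072], [-0.3333, 0.4282, -0.84], [0.5265, -0.6546, -0.5425]], 't': [0.3196, 0.3306, 0.8517]}
feeder [([281.2, 204.6], 0.92)]
shaft [([310.3, 198.4], 0.85)]
cam [([320.2, 188.6], 0.58)]
cam_pin [([318.9, 185.6], 0.71)]
cam_top [([317.6, 186.9], 0.58), ([194.4, 225.6], 0.16)]
catch []
catch_pin []
cleaner_bottle [([196.1, 222.5], 0.88)]
marker [([352.1, 193.4], 0.54)]
blades_box [([181.3, 225.0], 0.43), ([316.6, 186.7], 0.16)]
side {'fx': 448.4408, 'fy': 448.4408, 'cx': 266.6493, 'cy': 196.3571, 'dist': [0.0611, 0.0, 0.0, 0.0, 0.0], 'R': [[-0.9633, -0.2678, -0.0193], [-0.1143, 0.4739, -0.8731], [0.243, -0.8389, -0.4871]], 't': [0.4693, 0.2412, 0.9711]}
feeder [([276.9, 216.6], 0.64)]
shaft [([307.3, 206.8], 0.8)]
cam [([311.7, 195.8], 0.77), ([278.7, 218.1], 0.54)]
cam_pin [([312.0, 190.5], 0.93)]
cam_top []
catch [([295.9, 193.1], 0.44)]
catch_pin [([293.7, 199.0], 0.48)]
cleaner_bottle [([218.8, 252.8], 0.8)]
marker [([338.7, 200.6], 0.73)]
blades_box [([297.6, 193.7], 0.74), ([197.9, 256.0], 0.58)]
```

View pics/scene0.png

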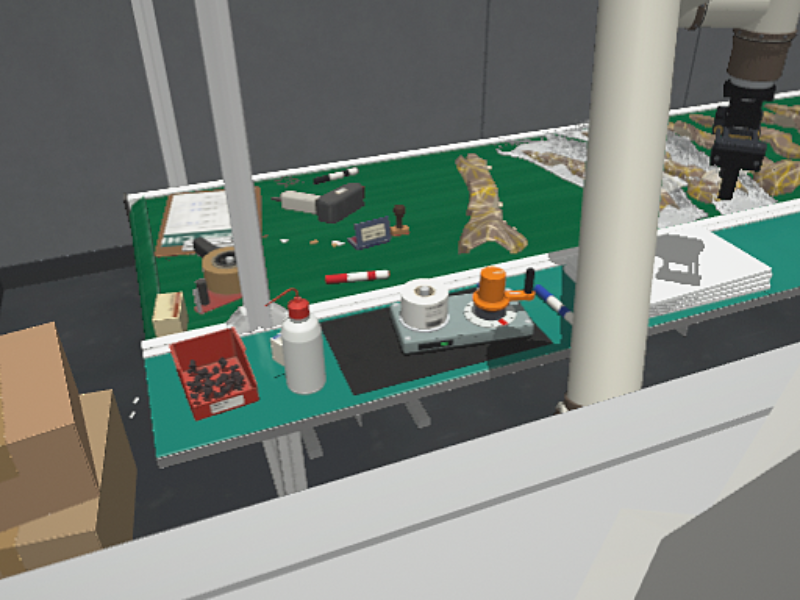

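View pics/side0.png

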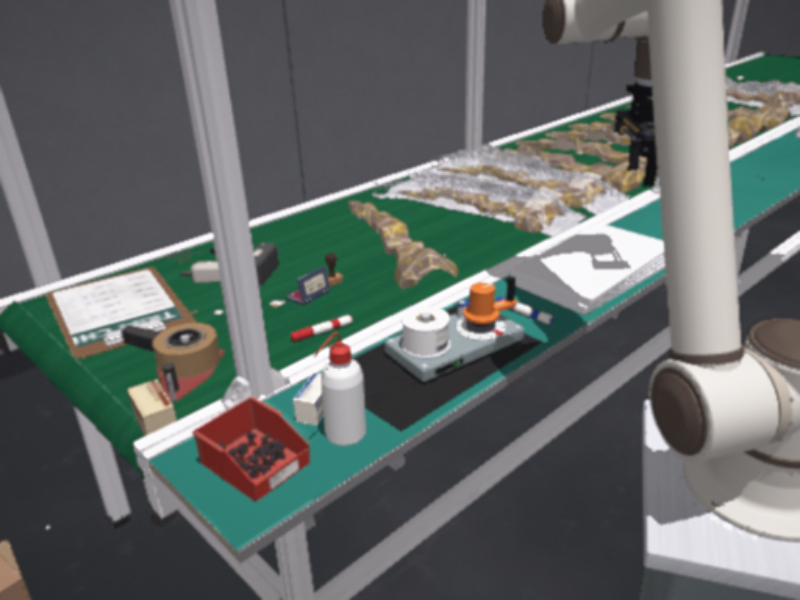

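The scene view shows the feeder on its black mat, with the roll at about (425,303) and the cam hub top at (491,270). The black pin is at (530,280), the bottle at (304,345), the marker at (553,302), and the carton is behind the bottle. The side view shows the same layout, with the hub top at (482,287) and the pin at (511,290). Next I'll triangulate.

```bash
cat > h.py <<'E'
import numpy as np, cv2
from station import r, viewer, job, spotter
def cam_of(p, s=None):
    K=np.array([[p["fx"],0,p["cx"]],[0,p["fy"],p["cy"]],[0,0,1]]); d=np.array(p["dist"],float)
    if "mount" in p:
        T=np.eye(4); T[:3,:3]=s["ee_rot"]; T[:3,3]=s["tcp_pos"]
        W=np.linalg.inv(T@np.array(p["mount"])); return K,d,W[:3,:3],W[:3,3]
    return K,d,np.array(p["R"]),np.array(p["t"])
def ray(c,uv):
    K,d,R,t=c; n=cv2.undistortPoints(np.array([[uv]],float),K,d)[0,0]
    v=R.T@np.array([n[0],n[1],1]); return -R.T@t, v/np.linalg.norm(v)
def at_z(c,uv,z):
    o,v=ray(c,uv); return o+v*(z-o[2])/v[2]
def proj(c,X):
    K,d,R,t=c; return cv2.projectPoints(np.atleast_2d(np.array(X,float)),cv2.Rodrigues(R)[0],t,K,d)[0][:,0]
def tri(cs,uvs):
    A=np.zeros((3,3));b=np.zeros(3)
    for c,uv in zip(cs,uvs):
        o,v=ray(c,uv); P=np.eye(3)-np.outer(v,v); A+=P; b+=P@o
    return np.linalg.solve(A,b)
E
python3 - <<'E'
from h import *
a=cam_of(viewer.capture("scene"));b=cam_of(viewer.capture("side"))
print("cams",-a[2].T@a[3],-b[2].T@b[3])
k=1/1.5625
for n,p,q in [("hubtop",(491,270),(482,287)),("rolltop",(425,290),(427,317)),("pintop",(530,271),(511,280)),("bottlecap",(298,301),(340,348)),("pilarfoot",(258,325),(270,380))]:
    print(n,tri([a,b],[np.array(p)*k,np.array(q)*k]).round(3))
w=viewer.capture("wrist"); print(np.round(w["mount"],3),w["fx"],w["cx"],w["cy"],w["dist"])
for n,z,p,q in [("hub",.117,(491,270),(482,287)),("roll",.09,(425,290),(427,317)),("marker",.01,(553,302),(530,314)),("bottle",.0,(306,388),(345,438)),("mat",.002,(360,392),(402,427)),("pillar",0,(258,325),(270,385))]:
    print(n,at_z(a,np.array(p)*k,z).round(3),at_z(b,np.array(q)*k,z).round(3))
E
```

```text
cams [-0.08825712  0.61513747  0.7420899 ] [0.24371575 0.82596514 0.69267427]
hubtop [ 0.437 -0.257  0.121]
rolltop [ 0.517 -0.179  0.091]
pintop [ 0.394 -0.312  0.111]
bottlecap [0.588 0.039 0.154]
pilarfoot [0.716 0.022 0.054]
[[ 0.001 -0.25   0.968 -0.144]
 [ 1.    -0.    -0.001 -0.   ]
 [ 0.     0.968  0.25  -0.067]
 [ 0.     0.     0.     1.   ]] 326.9964878654894 248.40869258595035 192.52804631309036 [-0.09360048  0.          0.          0.          0.        ]
hub [ 0.442 -0.265  0.117] [ 0.438 -0.262  0.117]
roll [ 0.518 -0.18   0.09 ] [ 0.517 -0.181  0.09 ]
marker [ 0.382 -0.391  0.01 ] [ 0.362 -0.374  0.01 ]
bottle [0.577 0.051 0.   ] [0.586 0.053 0.   ]
mat [0.502 0.007 0.002] [0.508 0.009 0.002]
pillar [ 0.767 -0.016  0.   ] [ 0.758 -0.046  0.   ]
```

Hub height comes out at 0.121 against 0.117 expected, and the shaft–roll distance at 113 mm against 115.6 mm, so the measurements are consistent. Now I'll move the wrist camera over the feeder.

Request:
{"method": "play_rows", "body": {
  "commands": [
    {"fingers": -1, "tx": -0.08, "ty": 0.04, "tz": 0.05, "ax": 0, "ay": 0, "az": 0},
    {"fingers": -1, "tx": -0.08, "ty": 0.31, "tz": 0.44, "ax": 0, "ay": 0, "az": 0},
    {"fingers": -1, "tx": -0.08, "ty": 0.31, "tz": 0.44, "ax": 0, "ay": 0, "az": 0},
    {"fingers": -1, "tx": -0.08, "ty": 0.31, "tz": 0.44, "ax": 0, "ay": 0, "az": 0},
    {"fingers": -1, "tx": -0.08, "ty": 0.31, "tz": 0.44, "ax": 0, "ay": 0, "az": 0}
  ]
}}

```text
time_s: 1.67
tcp_pos: [0.3038, -0.4417, 0.2866]
ee_rot: [[0.001, -0.298, 0.954], [-0.0, 0.954, 0.298], [-1.0, -0.001, 0.0]]
wrist_force: [1.2, -0.7, -0.2]
gripper_width: 0.999
```

Request:
{"method": "play_rows", "body": {
  "commands": [
    {"fingers": -1, "tx": -0.01, "ty": 0.15, "tz": 0.22, "ax": 0, "ay": 0, "az": 0},
    {"fingers": -1, "tx": -0.01, "ty": 0.15, "tz": 0.22, "ax": 0, "ay": 0, "az": 0},
    {"fingers": -1, "tx": -0.01, "ty": 0.15, "tz": 0.22, "ax": 0, "ay": 0, "az": 0},
    {"fingers": -1, "tx": -0.01, "ty": 0.15, "tz": 0.22, "ax": 0, "ay": 0, "az": 0},
    {"fingers": -1, "tx": -0.01, "ty": 0.15, "tz": 0.22, "ax": 0, "ay": 0, "az": 0}
  ]
}}

```text
time_s: 2.08
tcp_pos: [0.4282, -0.2842, 0.2942]
ee_rot: [[0.001, -0.3, 0.954], [-0.0, 0.954, 0.3], [-1.0, -0.001, 0.001]]
wrist_force: [0.9, -0.7, 0.1]
gripper_width: 1.001
```

Run:
```python
from h import *
s=r.sense(); p=viewer.capture("wrist"); c=cam_of(p,s); print(s["time_s"],np.round(s["tcp_pos"],4))
cv2.imwrite("pics/w1.png",cv2.resize(p["image"][:,:,::-1],(768,576),interpolation=cv2.INTER_CUBIC))
for o,z in [("cam_top",.117),("cam_pin",.095),("catch_pin",.075),("shaft",.034),("marker",.01),("blades_box",.03),("cleaner_bottle",.1)]:
    f=spotter.find_in(o,p); print(o,[(np.round(x["uv"],1).tolist(),round(x["score"],2),at_z(c,x["uv"],z).round(3).tolist()) for x in f[:2]])
```

```text
2.0833 [ 0.4282 -0.2842  0.2942]
cam_top [([261.1, 178.2], 0.71, [0.426, -0.272, 0.117])]
cam_pin [([259.5, 176.3], 0.6, [0.428, -0.272, 0.095])]
catch_pin [([223.8, 197.3], 0.96, [0.468, -0.302, 0.075])]
shaft [([267.1, 156.6], 0.73, [0.413, -0.265, 0.034])]
marker [([179.1, 96.6], 0.96, [0.376, -0.394, 0.01]), ([223.2, 197.9], 0.5, [0.488, -0.302, 0.01])]
blades_box [([223.3, 199.6], 0.54, [0.484, -0.301, 0.03])]
cleaner_bottle []
```

View pics/w1.png

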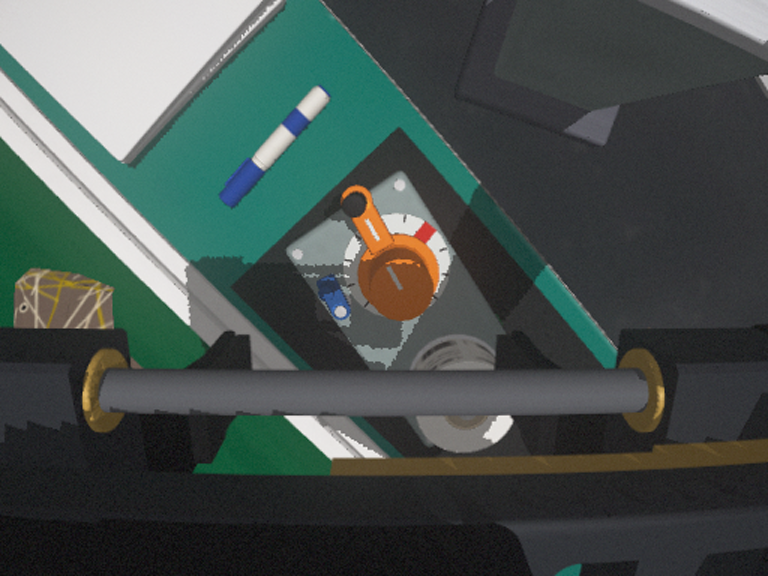

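The wrist view shows the arm pointing up-left to the black pin at (354,205), and the red mark at (426,233), which is about 76° clockwise. The hub is near (399,285), the blue catch pin at (341,312) and the marker at (275,147). I'll refine this with an overlay of the known geometry.

```bash
cat > ov.py <<'E'
from h import *
def circ(x,y,z,rad,n=60):
    a=np.linspace(0,2*np.pi,n); return np.c_[x+rad*np.cos(a),y+rad*np.sin(a),np.full(n,z)]
def model(sx,sy,yaw,mark,arm,czo=.026,catch=0.):
    """sx,sy shaft xy; yaw feeder, mark=shaft +x world angle, arm=cam +x world angle (deg)"""
    Y=np.deg2rad(yaw); Rz=np.array([[np.cos(Y),-np.sin(Y)],[np.sin(Y),np.cos(Y)]]); f0=np.array([sx,sy])-Rz@[-.012,-.05]
    F=lambda x,y,z:np.r_[f0+Rz@[x,y],z+.002]
    L=[]
    L.append((np.array([F(x,y,.032) for x,y in [(-.06,-.115),(.06,-.115),(.06,.115),(-.06,.115),(-.06,-.115)]]),(255,255,0)))
    L.append((circ(sx,sy,.034,.045),(255,0,255)))
    z=.034+czo
    L.append((circ(sx,sy,z+.057,.022),(0,255,0))); L.append((circ(sx,sy,z+.007,.032),(0,255,0)))
    m=np.deg2rad(mark); L.append((np.array([[sx+q*np.cos(m),sy+q*np.sin(m),.034] for q in (.027,.05)]),(0,255,255)))
    a=np.deg2rad(arm); px,py=sx+.065*np.cos(a),sy+.065*np.sin(a)
    L.append((circ(px,py,z+.058,.008),(0,255,0)))
    pv=F(.043,-.05,.0595); ca=np.deg2rad(yaw-90)-catch
    q=pv[:2]+.022*np.array([np.cos(ca),np.sin(ca)]); L.append((circ(q[0],q[1],.0845,.006),(0,0,255)))
    rl=F(0,.065,.088); L.append((circ(rl[0],rl[1],rl[2],.0405),(255,255,0)))
    return L,dict(pin=(px,py),pivot=pv,catch=q,feeder=f0,roll=rl)
def draw(p,c,L,box,k,name):
    x0,y0,x1,y1=box; im=cv2.resize(p["image"][y0:y1,x0:x1,::-1],None,fx=k,fy=k,interpolation=cv2.INTER_CUBIC)
    for P,col in L:
        q=((proj(c,P)-[x0-.5,y0-.5])*k-.5); cv2.polylines(im,[np.round(q*8).astype(np.int32)],False,col,1,cv2.LINE_AA,3)
    cv2.imwrite(name,im)
E
python3 - <<'E'
from ov import *
s=r.sense(); p=viewer.capture("wrist"); c=cam_of(p,s); np.save("pics/w1.npy",p["image"])
im=p["image"]; hsv=cv2.cvtColor(im,cv2.COLOR_RGB2HSV); H,S,V=[hsv[...,i].astype(int) for i in range(3)]
yy,xx=np.mgrid[:384,:512]; roi=(xx>180)&(xx<310)&(yy>110)&(yy<225)
def cen(m,n,z):
    m=m&roi; u=np.array([xx[m].mean(),yy[m].mean()]); print(n,m.sum(),u.round(1),at_z(c,u,z).round(4)); return u
cen(((H<6)|(H>172))&(S>150)&(V>120)&(yy<180)&(xx>270),"red",.034)
cen((H>100)&(H<125)&(S>120)&(V>60),"blue",.06)
cen((V<45)&(xx<255)&(yy<150)&(xx>222)&(yy>122),"blackpin",.108)
u=cen((S<40)&(V>190)&(xx>215)&(xx<235)&(yy>195),"catchpintop",.0845)
for n,uv,z in [("hub",(266.5,191.5),.117),("pintop",(236,136),.118),("catchtop",(227,208),.0845)]: print(n,at_z(c,uv,z).round(4))
h=at_z(c,(266.5,191.5),.117)
L,d=model(h[0],h[1],-37.6,np.rad2deg(np.arctan2(*(at_z(c,(284,155),.034)-h)[1::-1])),np.rad2deg(np.arctan2(*(at_z(c,(236,136),.118)-h)[1::-1])))
draw(p,c,L,(180,105,340,225),5,"pics/o1.png")
E
```

```text
red 100 [284.6 157.3] [ 0.4051 -0.2474  0.034 ]
blue 215 [224.7 202.6] [ 0.4755 -0.3023  0.06  ]
blackpin 4 [231.5 135.2] [ 0.3919 -0.3161  0.108 ]
catchpintop 33 [228.7 210.1] [ 0.4753 -0.2958  0.0845]
hub [ 0.4346 -0.266   0.117 ]
pintop [ 0.3904 -0.3115  0.118 ]
catchtop [ 0.4735 -0.2984  0.0845]
```

View pics/o1.png

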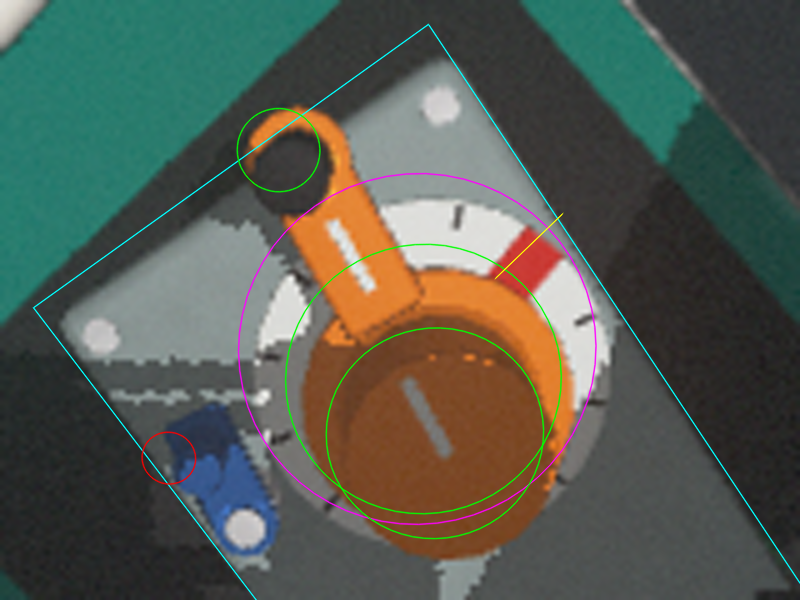

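The overlay has the right shape but is shifted. The observed hub top disc centre is at (448,450), the dial centre at (432,369) and the pin top at (291,174). The catch pivot screw is at (245,528) with the blue pin at about (205,475), and the red mark runs from (510,285) to (546,238). I'll refit with these.

Run:
```python
from ov import *
s=r.sense(); p=viewer.capture("wrist"); c=cam_of(p,s)
U=lambda x,y:(180+x/5-.4,105+y/5-.4)
W=lambda x,y,z:at_z(c,U(x,y),z)
hub=W(448,450,.117); dial=W(432,369,.035); pt=W(291,174,.118); pv=W(245,528,.0625); a,b=W(65,320,.034),W(435,58,.034); r0,r1=W(510,285,.035),W(546,238,.035)
for n,v in dict(hub=hub,dial=dial,pin=pt,pivot=pv,c0=a,c1=b,r0=r0,r1=r1).items(): print(n,v.round(4))
ang=lambda u,v:np.rad2deg(np.arctan2(*(v-u)[1::-1]))
print("pin r",np.linalg.norm((pt-hub)[:2]),"arm",ang(hub,pt),"edge x",ang(b,a),"pivot dist",np.linalg.norm((pv-dial)[:2]),ang(dial,pv),"mark",ang(dial,(r0+r1)/2),ang(r0,r1))
sh=(hub+dial)/2
L,d=model(sh[0],sh[1],(ang(b,a)+ang(sh,pv))/2,ang(sh,(r0+r1)/2),ang(hub,pt)); print(sh,d)
draw(p,c,L,(180,105,340,225),5,"pics/o2.png")
```

```text
hub [ 0.4369 -0.2624  0.117 ]
dial [ 0.4373 -0.2612  0.035 ]
pin [ 0.3931 -0.3089  0.118 ]
pivot [ 0.4826 -0.2952  0.0625]
c0 [ 0.4528 -0.3529  0.034 ]
c1 [ 0.3642 -0.2841  0.034 ]
r0 [ 0.4112 -0.2493  0.035 ]
r1 [ 0.3974 -0.2446  0.035 ]
pin r 0.06391886083001057 arm -133.33558522716754 edge x -37.81496750251535 pivot dist 0.056647323004591923 -36.87779330736919 mark 156.5279653801266 160.93692406342342
[ 0.43710623 -0.26181671  0.076     ] {'pin': (np.float64(0.3924986651172708), np.float64(-0.3090942484886346)), 'pivot': array([ 0.48099628, -0.29496281,  0.0615    ]), 'catch': array([ 0.46773784, -0.31251883]), 'feeder': array([ 0.47681505, -0.22914855]), 'roll': array([ 0.51598771, -0.17727849,  0.09      ])}
```

View pics/o2.png

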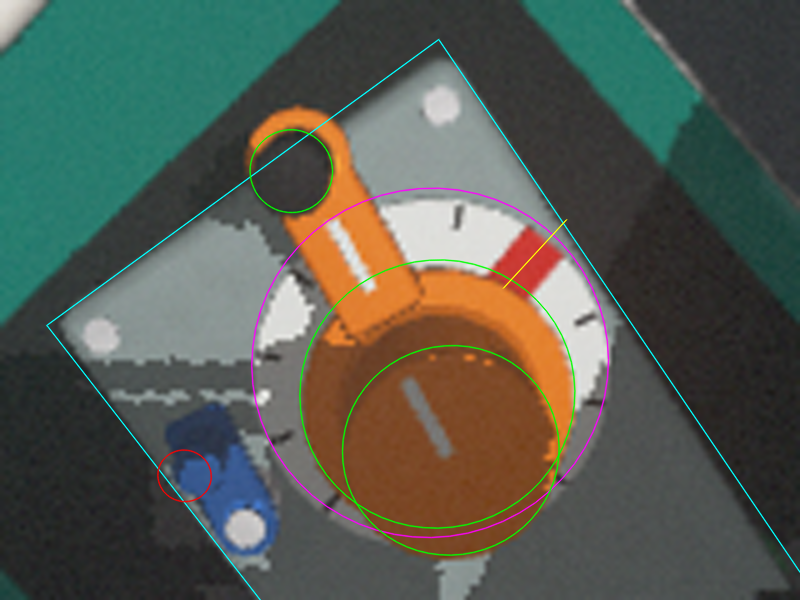

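The overlay now matches to about 2 mm: shaft ≈ (0.4385,-0.2615), pin ≈ (0.393,-0.309), mark direction ≈ 158° and arm at 226°. I'll cage the pin loosely between the jaws, leaving the cam free to drop, and drive it along the arc.

```bash
cat > mv.py <<'E'
from h import *
from scipy.spatial.transform import Rotation as Ro
def rows(T, s=None):
    """T: list of (x,y,z, angle of tool y in world deg), tool pointing down"""
    s=s or r.sense(); R0=np.array(s["ee_rot"]); p0=np.array(s["tcp_pos"])
    print("at",s["time_s"],p0.round(4),"yaw",round(float(np.rad2deg(np.arctan2(R0[1,1],R0[0,1]))),1),"F",np.round(s["wrist_force"],1),"w",round(float(s["gripper_width"]),3),"J",np.round(s["joints"],0))
    for x,y,z,a in T:
        a=np.deg2rad(a); Y=np.array([np.cos(a),np.sin(a),0]); X=np.array([0,0,-1.]); Rt=np.c_[X,Y,np.cross(X,Y)]
        d=R0.T@(np.array([x,y,z])-p0)/.75; w=Ro.from_matrix(R0.T@Rt).as_rotvec()/np.pi
        print("t",d.round(4)," a",w.round(4))
SH=np.array([.4385,-.2615])
def arc(deg,z,off=0,rad=.065): # TCP over the pin with arm at deg
    a=np.deg2rad(deg); return (SH[0]+rad*np.cos(a),SH[1]+rad*np.sin(a),z,deg-90+off)
E
python3 - <<'E'
from mv import *
rows([(.393,-.309,.165,136),(.393,-.309,.102,136)])
E
```

```text
at 2.5833 [ 0.4262 -0.2873  0.2936] yaw 107.3 F [-0.2 -0.2  0.3] w 0.996 J [-16.   9. -10.   0. -71. -57.]
t [ 0.1715 -0.0144 -0.0508]  a [-1.595e-01 -1.000e-04 -0.000e+00]
t [ 0.2555 -0.0144 -0.0508]  a [-1.595e-01 -1.000e-04 -0.000e+00]
```

Request:
{"method": "play_rows", "body": {
  "commands": [
    {"fingers": -0.15, "tx": 0.06, "ty": -0.0144, "tz": -0.0508, "ax": -0.16, "ay": 0, "az": 0},
    {"fingers": -0.15, "tx": 0.12, "ty": -0.0144, "tz": -0.0508, "ax": -0.16, "ay": 0, "az": 0},
    {"fingers": -0.15, "tx": 0.17, "ty": -0.0144, "tz": -0.0508, "ax": -0.16, "ay": 0, "az": 0},
    {"fingers": -0.15, "tx": 0.17, "ty": -0.0144, "tz": -0.0508, "ax": -0.16, "ay": 0, "az": 0},
    {"fingers": -0.15, "tx": 0.17, "ty": -0.0144, "tz": -0.0508, "ax": -0.16, "ay": 0, "az": 0}
  ]
}}

```text
time_s: 3.0
tcp_pos: [0.3903, -0.3078, 0.1621]
ee_rot: [[-0.009, -0.721, 0.692], [0.004, 0.692, 0.721], [-1.0, 0.009, -0.003]]
wrist_force: [0.1, 0.1, 0.9]
gripper_width: 0.706
```

Run:
```python
from mv import *
rows([(.393,-.309,.165,136),(.393,-.309,.102,136)])
s=r.sense(); p=viewer.capture("wrist"); cv2.imwrite("pics/w2.png",p["image"][:,:,::-1])
```

```text
at 3.0 [ 0.3903 -0.3078  0.1621] yaw 136.2 F [0.1 0.1 0.9] w 0.706 J [-20.  14. -23.  -0. -53. -24.]
t [-0.0039 -0.0037  0.0013]  a [ 0.001  -0.001  -0.0029]
t [ 0.0801 -0.0045  0.0016]  a [ 0.001  -0.001  -0.0029]
```

View pics/w2.png

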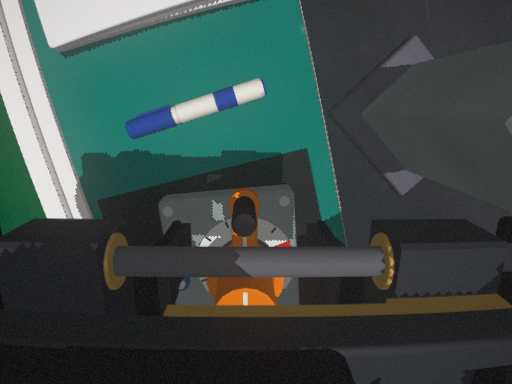

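The pin is centred between the jaws, at about (244,213) against the centre line at column 248. The hub line at (245,298) is aligned too. Now I'll descend and narrow the cage.

Request:
{"method": "play_rows", "body": {
  "commands": [
    {"fingers": -0.15, "tx": 0.03, "ty": -0.003, "tz": -0.002, "ax": 0, "ay": 0, "az": 0},
    {"fingers": -0.15, "tx": 0.06, "ty": -0.003, "tz": -0.002, "ax": 0, "ay": 0, "az": 0},
    {"fingers": 0.1, "tx": 0.08, "ty": -0.003, "tz": -0.002, "ax": 0, "ay": 0, "az": 0},
    {"fingers": 0.45, "tx": 0.08, "ty": -0.003, "tz": -0.002, "ax": 0, "ay": 0, "az": 0},
    {"fingers": 0.45, "tx": 0.08, "ty": -0.003, "tz": -0.002, "ax": 0, "ay": 0, "az": 0}
  ]
}}

```text
time_s: 3.47
tcp_pos: [0.3954, -0.3116, 0.1075]
ee_rot: [[0.002, -0.721, 0.693], [-0.001, 0.693, 0.721], [-1.0, -0.002, 0.0]]
wrist_force: [-0.2, -0.5, 0.1]
gripper_width: 0.432
```

Request:
{"method": "play_rows", "body": {
  "commands": [
    {"fingers": 0.45, "tx": 0, "ty": 0, "tz": 0, "ax": 0, "ay": 0, "az": 0},
    {"fingers": 0.45, "tx": 0, "ty": 0, "tz": 0, "ax": 0, "ay": 0, "az": 0}
  ]
}}

```text
time_s: 3.63
tcp_pos: [0.3957, -0.3115, 0.1081]
ee_rot: [[0.004, -0.721, 0.692], [-0.002, 0.692, 0.722], [-1.0, -0.004, 0.001]]
wrist_force: [-0.2, 0.5, 0.5]
gripper_width: 0.312
```

Run:
```python
from mv import *
rows([arc(d,.100) for d in range(220,150,-6)])
```

```text
at 3.6333 [ 0.3957 -0.3115  0.1081] yaw 136.2 F [-0.2  0.5  0.5] w 0.312 J [-20.  19. -27.   0. -44. -24.]
t [0.0108 0.0143 0.0014]  a [0.0343 0.0005 0.0012]
t [0.0108 0.0233 0.0028]  a [0.0677 0.0005 0.0012]
t [0.0107 0.0321 0.0052]  a [0.101  0.0006 0.0012]
t [0.0107 0.0405 0.0085]  a [0.1343 0.0007 0.0011]
t [0.0107 0.0486 0.0126]  a [0.1677 0.0007 0.0011]
t [0.0107 0.0562 0.0176]  a [0.201  0.0008 0.0011]
t [0.0106 0.0632 0.0233]  a [0.2343 0.0009 0.001 ]
t [0.0106 0.0696 0.0298]  a [0.2677 0.0009 0.001 ]
t [0.0106 0.0753 0.0368]  a [0.301 0.001 0.001]
t [0.0106 0.0802 0.0444]  a [0.3343 0.001  0.0009]
t [0.0106 0.0843 0.0525]  a [0.3677 0.0011 0.0009]
t [0.0106 0.0875 0.061 ]  a [0.401  0.0011 0.0008]
```

Request:
{"method": "play_rows", "body": {
  "commands": [
    {"fingers": 0.45, "tx": 0.005, "ty": 0.0143, "tz": 0.0014, "ax": 0.034, "ay": 0, "az": 0},
    {"fingers": 0.45, "tx": 0.005, "ty": 0.0233, "tz": 0.0028, "ax": 0.068, "ay": 0, "az": 0},
    {"fingers": 0.45, "tx": 0.005, "ty": 0.0321, "tz": 0.0052, "ax": 0.101, "ay": 0, "az": 0},
    {"fingers": 0.45, "tx": 0.005, "ty": 0.0405, "tz": 0.0085, "ax": 0.134, "ay": 0, "az": 0},
    {"fingers": 0.45, "tx": 0.005, "ty": 0.0486, "tz": 0.0126, "ax": 0.168, "ay": 0, "az": 0}
  ]
}}

```text
time_s: 4.05
tcp_pos: [0.3752, -0.2789, 0.1038]
ee_rot: [[0.003, -0.27, 0.963], [-0.001, 0.963, 0.27], [-1.0, -0.002, 0.002]]
wrist_force: [0.8, 0.5, 1.4]
gripper_width: 0.275
```

Run:
```python
from mv import *
rows([arc(d,.104) for d in range(190,150,-4)])
p=viewer.capture("wrist"); cv2.imwrite("pics/w3.png",p["image"][150:384,100:400,::-1])
```

```text
at 4.05 [ 0.3752 -0.2789  0.1038] yaw 105.6 F [0.8 0.5 1.4] w 0.275 J [-17.  16. -32.   0. -42. -58.]
t [-0.0002  0.0081  0.0012]  a [0.0313 0.0008 0.0006]
t [-0.0002  0.0141  0.002 ]  a [0.0536 0.0008 0.0005]
t [-0.0002  0.02    0.0033]  a [0.0758 0.0008 0.0005]
t [-0.0002  0.0258  0.0049]  a [0.098  0.0008 0.0005]
t [-0.0002  0.0315  0.0069]  a [0.1202 0.0009 0.0004]
t [-0.0003  0.0371  0.0093]  a [0.1424 0.0009 0.0004]
t [-0.0003  0.0424  0.0121]  a [0.1647 0.0009 0.0004]
t [-0.0003  0.0476  0.0153]  a [0.1869 0.0009 0.0004]
t [-0.0003  0.0525  0.0188]  a [0.2091 0.0009 0.0003]
t [-0.0003  0.0572  0.0227]  a [0.2313 0.0009 0.0003]
```

View pics/w3.png

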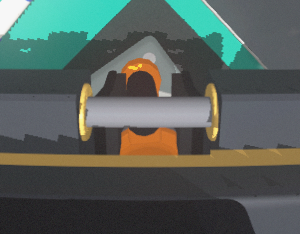

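The pin is following inside the cage, at crop (142,90). I'll continue.

Request:
{"method": "play_rows", "body": {
  "commands": [
    {"fingers": 0.45, "tx": 0, "ty": 0.0081, "tz": 0.0012, "ax": 0.031, "ay": 0, "az": 0},
    {"fingers": 0.45, "tx": 0, "ty": 0.0141, "tz": 0.002, "ax": 0.054, "ay": 0, "az": 0},
    {"fingers": 0.45, "tx": 0, "ty": 0.02, "tz": 0.0033, "ax": 0.076, "ay": 0, "az": 0},
    {"fingers": 0.45, "tx": 0, "ty": 0.0258, "tz": 0.0049, "ax": 0.098, "ay": 0, "az": 0},
    {"fingers": 0.45, "tx": 0, "ty": 0.0315, "tz": 0.0069, "ax": 0.12, "ay": 0, "az": 0}
  ]
}}

```text
time_s: 4.52
tcp_pos: [0.3739, -0.2548, 0.1036]
ee_rot: [[0.003, 0.099, 0.995], [-0.001, 0.995, -0.099], [-1.0, -0.001, 0.003]]
wrist_force: [-0.1, 0.1, 0.4]
gripper_width: 0.279
```

Run:
```python
from mv import *
rows([arc(d,.104) for d in range(172,144,-2)])
```

```text
at 4.5167 [ 0.3739 -0.2548  0.1036] yaw 84.3 F [-0.1  0.1  0.4] w 0.279 J [-14.  15. -34.   0. -41. -82.]
t [-0.0006  0.0031 -0.0001]  a [0.0127 0.0008 0.0002]
t [-0.0006  0.0062  0.0001]  a [0.0239 0.0008 0.0002]
t [-0.0006  0.0092  0.0004]  a [0.035  0.0008 0.0002]
t [-0.0006  0.0122  0.0008]  a [0.0461 0.0008 0.0001]
t [-0.0006  0.0152  0.0013]  a [0.0572 0.0008 0.0001]
t [-0.0006  0.0181  0.0019]  a [0.0683 0.0008 0.0001]
t [-0.0006  0.0211  0.0026]  a [0.0794 0.0008 0.0001]
t [-0.0006  0.024   0.0033]  a [0.0905 0.0008 0.0001]
t [-0.0006  0.0269  0.0042]  a [1.016e-01 8.000e-04 1.000e-04]
t [-0.0006  0.0297  0.0052]  a [0.1127 0.0008 0.    ]
t [-0.0006  0.0325  0.0063]  a [0.1239 0.0009 0.    ]
t [-0.0006  0.0353  0.0075]  a [0.135  0.0009 0.    ]
t [-0.0006  0.0381  0.0088]  a [0.1461 0.0009 0.    ]
t [-0.0006  0.0407  0.0102]  a [ 0.1572  0.0009 -0.    ]
```

Request:
{"method": "play_rows", "body": {
  "commands": [
    {"fingers": 0.45, "tx": 0, "ty": 0.0031, "tz": 0, "ax": 0.013, "ay": 0, "az": 0},
    {"fingers": 0.45, "tx": 0, "ty": 0.0062, "tz": 0, "ax": 0.024, "ay": 0, "az": 0},
    {"fingers": 0.45, "tx": 0, "ty": 0.0092, "tz": 0.0004, "ax": 0.035, "ay": 0, "az": 0},
    {"fingers": 0.45, "tx": 0, "ty": 0.0122, "tz": 0.0008, "ax": 0.046, "ay": 0, "az": 0},
    {"fingers": 0.45, "tx": 0, "ty": 0.0152, "tz": 0.0013, "ax": 0.057, "ay": 0, "az": 0}
  ]
}}

```text
time_s: 4.93
tcp_pos: [0.3761, -0.2436, 0.1036]
ee_rot: [[0.002, 0.273, 0.962], [-0.001, 0.962, -0.273], [-1.0, -0.0, 0.003]]
wrist_force: [-0.5, -0.7, 1.0]
gripper_width: 0.273
```

Request:
{"method": "play_rows", "body": {
  "commands": [
    {"fingers": 0.45, "tx": 0, "ty": 0.003, "tz": 0.0006, "ax": 0.011, "ay": 0, "az": 0},
    {"fingers": 0.45, "tx": 0, "ty": 0.0055, "tz": 0.001, "ax": 0.02, "ay": 0, "az": 0},
    {"fingers": 0.45, "tx": 0, "ty": 0.0055, "tz": 0.001, "ax": 0.02, "ay": 0, "az": 0}
  ]
}}

```text
time_s: 5.18
tcp_pos: [0.378, -0.2398, 0.1035]
ee_rot: [[0.002, 0.332, 0.943], [-0.001, 0.943, -0.332], [-1.0, 0.0, 0.003]]
wrist_force: [0.2, 0.6, 0.3]
gripper_width: 0.276
```

Run:
```python
from mv import *
rows([arc(d,.104) for d in range(158,144,-2)])
a=viewer.capture("side"); b=viewer.capture("wrist")
A=cv2.resize(a["image"][150:260,250:390,::-1],(560,440),interpolation=cv2.INTER_CUBIC); B=b["image"][170:340,140:360,::-1]
out=np.zeros((440,790,3),np.uint8); out[:,:560]=A; out[:170,565:785]=B; cv2.imwrite("pics/w4.png",out)
```

```text
at 5.1833 [ 0.378  -0.2398  0.1035] yaw 70.6 F [0.2 0.6 0.3] w 0.276 J [-11.  14. -34.   0. -41. -98.]
t [-0.0007  0.0034 -0.0008]  a [ 0.0144  0.0008 -0.0001]
t [-0.0007  0.0064 -0.0006]  a [ 0.0256  0.0008 -0.0001]
t [-0.0007  0.0094 -0.0003]  a [ 0.0367  0.0008 -0.0001]
t [-0.0007  0.0124  0.0001]  a [ 0.0478  0.0008 -0.0001]
t [-0.0007  0.0154  0.0006]  a [ 0.0589  0.0008 -0.0001]
t [-0.0007  0.0184  0.0012]  a [ 0.07    0.0008 -0.0001]
t [-0.0007  0.0213  0.0019]  a [ 0.0811  0.0008 -0.0001]
```

View pics/w4.png

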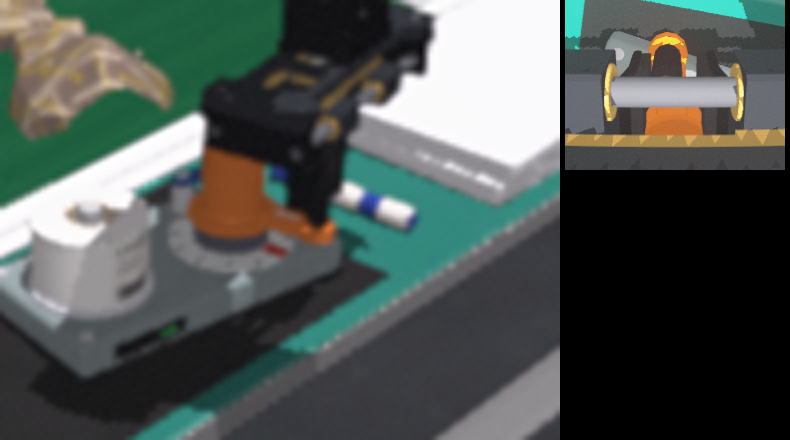

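The side view shows the arm at (300,228) just short of the red mark at (277,248), with the cam still high. I'll push on in small steps and use the side picture's orange region to check for the drop.

Request:
{"method": "play_rows", "body": {
  "commands": [
    {"fingers": 0.45, "tx": 0, "ty": 0.003, "tz": 0, "ax": 0.014, "ay": 0, "az": 0},
    {"fingers": 0.45, "tx": 0, "ty": 0.0064, "tz": 0, "ax": 0.026, "ay": 0, "az": 0},
    {"fingers": 0.45, "tx": 0, "ty": 0.0064, "tz": 0, "ax": 0.026, "ay": 0, "az": 0}
  ]
}}

```text
time_s: 5.53
tcp_pos: [0.379, -0.2351, 0.1028]
ee_rot: [[0.001, 0.409, 0.913], [-0.0, 0.913, -0.409], [-1.0, 0.0, 0.001]]
wrist_force: [-0.5, -0.2, -0.1]
gripper_width: 0.279
```

```bash
cat > om.py <<'E'
from mv import *
def om():
    o=[]
    for n in ("side","scene"):
        p=viewer.capture(n)["image"]; h=cv2.cvtColor(p,cv2.COLOR_RGB2HSV).astype(int); m=(h[...,0]>5)&(h[...,0]<18)&(h[...,1]>170)&(h[...,2]>70)
        x0,x1,y0,y1={"side":(290,340,170,225),"scene":(295,350,165,215)}[n]; m=m[y0:y1,x0:x1]; ys,xs=np.nonzero(m)
        o.append((n,int(m.sum()),"rows",ys.min()+y0,ys.max()+y0,"cols",xs.min()+x0,xs.max()+x0,"cen",round(xs.mean()+x0,2),round(ys.mean()+y0,2)))
    for q in o: print(*q)
om()
E
python3 - <<'E'
from om import *
rows([arc(d,.104) for d in range(156,140,-2)])
E
```

```text
side 338 rows 188 210 cols 298 331 cen 309.81 200.32
scene 289 rows 178 207 cols 303 333 cen 315.17 194.34
at 5.6333 [ 0.3788 -0.2352  0.1027] yaw 65.9 F [ 0.   0.7 -0.2] w 0.275 J [ -11.   14.  -35.    0.  -41. -103.]
t [-0.0018  0.0004  0.0003]  a [-0.0004  0.0002 -0.    ]
t [-0.0018  0.0034  0.0004]  a [ 0.0108  0.0002 -0.    ]
t [-0.0018  0.0064  0.0005]  a [ 0.0219  0.0002 -0.    ]
t [-0.0018  0.0095  0.0008]  a [ 0.033   0.0002 -0.    ]
t [-0.0018  0.0125  0.0011]  a [ 0.0441  0.0002 -0.    ]
t [-0.0018  0.0154  0.0016]  a [ 0.0552  0.0002 -0.    ]
t [-0.0018  0.0184  0.0022]  a [ 0.0663  0.0002 -0.    ]
t [-0.0018  0.0214  0.0029]  a [ 0.0774  0.0002 -0.    ]
```

Request:
{"method": "play_rows", "body": {
  "commands": [
    {"fingers": 0.45, "tx": 0, "ty": 0.0034, "tz": 0.0004, "ax": 0.011, "ay": 0, "az": 0},
    {"fingers": 0.45, "tx": 0, "ty": 0.0034, "tz": 0.0004, "ax": 0.011, "ay": 0, "az": 0}
  ]
}}

```text
time_s: 5.8
tcp_pos: [0.38, -0.2329, 0.1025]
ee_rot: [[0.0, 0.44, 0.898], [-0.0, 0.898, -0.44], [-1.0, 0.0, 0.0]]
wrist_force: [0.9, -0.3, -0.8]
gripper_width: 0.279
```

```bash
python3 om.py
```

```text
side 331 rows 188 210 cols 298 331 cen 309.79 200.56
scene 288 rows 177 207 cols 303 332 cen 314.68 193.87
```

Request:
{"method": "play_rows", "body": {
  "commands": [
    {"fingers": 0.45, "tx": 0, "ty": 0.003, "tz": 0.0003, "ax": 0.011, "ay": 0, "az": 0},
    {"fingers": 0.45, "tx": 0, "ty": 0.003, "tz": 0.0003, "ax": 0.011, "ay": 0, "az": 0}
  ]
}}

```text
time_s: 6.07
tcp_pos: [0.3812, -0.231, 0.1024]
ee_rot: [[0.0, 0.471, 0.882], [-0.0, 0.882, -0.471], [-1.0, -0.0, 0.0]]
wrist_force: [0.3, 0.1, -0.4]
gripper_width: 0.274
```

```bash
python3 om.py
```

```text
side 321 rows 189 211 cols 298 330 cen 309.82 200.87
scene 292 rows 177 208 cols 303 332 cen 314.1 193.61
```

Request:
{"method": "play_rows", "body": {
  "commands": [
    {"fingers": 0.45, "tx": 0, "ty": 0.003, "tz": 0.0003, "ax": 0.011, "ay": 0, "az": 0},
    {"fingers": 0.45, "tx": 0, "ty": 0.003, "tz": 0.0003, "ax": 0.011, "ay": 0, "az": 0}
  ]
}}

```text
time_s: 6.33
tcp_pos: [0.3824, -0.2291, 0.1024]
ee_rot: [[0.0, 0.501, 0.865], [0.0, 0.865, -0.501], [-1.0, 0.0, 0.0]]
wrist_force: [0.3, -0.2, 1.1]
gripper_width: 0.273
```

```bash
python3 om.py
```

```text
side 317 rows 189 211 cols 298 330 cen 309.98 201.23
scene 288 rows 176 208 cols 303 331 cen 313.64 193.5
```

Request:
{"method": "play_rows", "body": {
  "commands": [
    {"fingers": 0.45, "tx": 0, "ty": 0.003, "tz": 0.0003, "ax": 0.011, "ay": 0, "az": 0},
    {"fingers": 0.45, "tx": 0, "ty": 0.003, "tz": 0.0003, "ax": 0.011, "ay": 0, "az": 0}
  ]
}}

```text
time_s: 6.6
tcp_pos: [0.3837, -0.2272, 0.1024]
ee_rot: [[0.0, 0.531, 0.847], [-0.0, 0.847, -0.531], [-1.0, -0.0, 0.0]]
wrist_force: [0.1, 0.1, 0.2]
gripper_width: 0.277
```

Run:
```python
from om import *
a=viewer.capture("side"); b=viewer.capture("wrist")
A=cv2.resize(a["image"][165:235,275:355,::-1],(560,490),interpolation=cv2.INTER_CUBIC); B=b["image"][170:340,140:360,::-1]
out=np.zeros((490,790,3),np.uint8); out[:,:560]=A; out[:170,565:785]=B; cv2.imwrite("pics/w5.png",out)
```

```text
side 299 rows 189 211 cols 298 329 cen 309.64 201.42
scene 279 rows 175 208 cols 303 330 cen 313.48 193.62
```

View pics/w5.png

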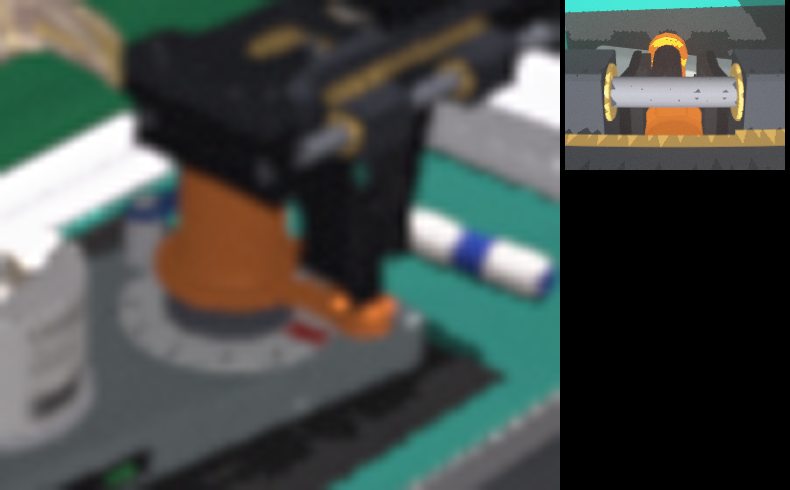

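Run:
```python
from mv import *
yy,xx=np.mgrid[:384,:512]
for n in ("side","scene"):
    p=viewer.capture(n); c=cam_of(p); h=cv2.cvtColor(p["image"],cv2.COLOR_RGB2HSV).astype(int)
    m=((h[...,0]<4)|(h[...,0]>174))&(h[...,1]>120)&(h[...,2]>50)&(xx>300)&(xx<340)&(yy>190)&(yy<222)
    u=np.array([xx[m].mean(),yy[m].mean()]); X=at_z(c,u,.035); print(n,m.sum(),u.round(1),X.round(4),np.rad2deg(np.arctan2(*(X[:2]-SH)[::-1])),np.linalg.norm(X[:2]-SH))
    for d in (150,158,165):
        a=np.deg2rad(d); print(d,proj(c,[[SH[0]+.039*np.cos(a),SH[1]+.039*np.sin(a),.035]]).round(1), "shaft",proj(c,[[*SH,.034]]).round(1))
    for z in (.060,.054): 
      for d in (151,155,160): a=np.deg2rad(d); print("armtip z",z,d,proj(c,[[SH[0]+.065*np.cos(a),SH[1]+.065*np.sin(a),z+.012]]).round(1))
im=np.load("pics/w1.npy");
```

```text
side 4 [318.5 212.2] [ 0.4051 -0.2523  0.035 ] 164.64928560474766 0.034671002579936015
150 [[318.  214.1]] shaft [[307.4 209.5]]
158 [[319.1 213.3]] shaft [[307.4 209.5]]
165 [[319.9 212.6]] shaft [[307.4 209.5]]
armtip z 0.06 151 [[326.1 205.8]]
armtip z 0.06 155 [[327.1 205.2]]
armtip z 0.06 160 [[328.2 204.3]]
armtip z 0.054 151 [[326.  207.7]]
armtip z 0.054 155 [[327.  207.1]]
armtip z 0.054 160 [[328.1 206.2]]
scene 4 [320.  205.8] [ 0.4078 -0.248   0.035 ] 156.30693781164652 0.03356393191938131
150 [[319.8 207.2]] shaft [[313.1 199.7]]
158 [[321.5 206.7]] shaft [[313.1 199.7]]
165 [[322.9 206.1]] shaft [[313.1 199.7]]
armtip z 0.06 151 [[325.7 200.9]]
armtip z 0.06 155 [[327.3 200.5]]
armtip z 0.06 160 [[329.1 199.9]]
armtip z 0.054 151 [[325.6 202.8]]
armtip z 0.054 155 [[327.1 202.4]]
armtip z 0.054 160 [[328.9 201.8]]
```

Run:
```python
from mv import *
from scipy.optimize import least_squares
p=viewer.capture("wrist"); s=dict(tcp_pos=[.4262,-.2873,.2936]); a=np.deg2rad(107.3); Y=np.array([np.cos(a),np.sin(a),0]);X=np.array([0,0,-1.]); s["ee_rot"]=np.c_[X,Y,np.cross(X,Y)]
c=cam_of(p,s); U=lambda x,y:(180+x/5-.4,105+y/5-.4)
pts=np.array([at_z(c,U(*q),.035)[:2] for q in [(528,262),(458,215),(585,320),(597,402),(560,480),(332,503),(280,438),(268,357)]])
for cen in (SH,[.4373,-.2612]):
    d=pts-cen; print(np.rad2deg(np.arctan2(d[:,1],d[:,0])).round(1)%360,np.hypot(*d.T).round(4))
def f(q):
    d=pts-q[:2]; an=np.rad2deg(np.arctan2(d[:,1],d[:,0])); e=(an-q[2]+15)%30-15; return np.r_[np.deg2rad(e)*40,(np.hypot(*d.T)[1:]*1000-q[3])]
S=least_squares(f,[*SH,157,41]); print(S.x,np.round(S.fun,1))
```

```text
[155.6 186.7 126.1  97.4  68.3 342.5 312.  281.5] [0.0376 0.0404 0.0419 0.0441 0.0447 0.0416 0.0406 0.0399]
[155.3 187.3 125.   95.9  66.7 342.6 312.9 283.1] [0.0363 0.0392 0.0409 0.0437 0.0448 0.0429 0.0417 0.0405]
[  0.43968594  -0.25936143 159.1689538   41.66420387] [ 0.1  0.2  0.   0.1 -0.3  0.  -0.3  0.1  0.2 -0.8  0.5  0.6 -0.4 -0.2
  0.2]
```

The dial ticks fit a 30° spacing to within about 0.3 mm, which puts the shaft at (0.4397,-0.2594) and the mark at 159.2°. By my caging geometry the pin is now near 153.5°. It has either dropped or gone slightly past the mark, so I'll probe a bit further and watch the force.

Request:
{"method": "play_rows", "body": {
  "commands": [
    {"fingers": 0.45, "tx": 0, "ty": 0.003, "tz": 0.0003, "ax": 0.011, "ay": 0, "az": 0},
    {"fingers": 0.45, "tx": 0, "ty": 0.006, "tz": 0.0006, "ax": 0.022, "ay": 0, "az": 0},
    {"fingers": 0.45, "tx": 0, "ty": 0.006, "tz": 0.0006, "ax": 0.022, "ay": 0, "az": 0}
  ]
}}

```text
time_s: 7.2
tcp_pos: [0.3865, -0.2236, 0.1024]
ee_rot: [[-0.0, 0.589, 0.808], [0.0, 0.808, -0.589], [-1.0, -0.0, -0.0]]
wrist_force: [-0.1, -0.4, -0.5]
gripper_width: 0.275
```

```bash
sed -i 's/SH=np.array.*/SH=np.array([.4397,-.2594])/' mv.py
python3 - <<'E'
from om import *
rows([arc(d,.104) for d in (152,156,160,164,168,172)])
E
```

```text
side 308 rows 190 212 cols 298 328 cen 310.25 201.76
scene 255 rows 176 209 cols 303 329 cen 313.25 194.01
at 7.3 [ 0.3864 -0.2237  0.1024] yaw 54.0 F [-0.1 -0.6 -0.7] w 0.276 J [  -9.   14.  -35.    0.  -41. -117.]
t [-0.0021 -0.0088 -0.0004]  a [-0.0444 -0.      0.    ]
t [-0.0021 -0.0148  0.0007]  a [-0.0666 -0.      0.    ]
t [-0.0021 -0.0207  0.0021]  a [-0.0888 -0.      0.    ]
t [-0.0021 -0.0264  0.004 ]  a [-0.111 -0.     0.   ]
t [-0.0021 -0.032   0.0063]  a [-0.1332 -0.      0.    ]
t [-0.0021 -0.0375  0.0089]  a [-0.1555 -0.      0.    ]
```

Run:
```python
from ov import *
from mv import SH
for n in ("side","scene"):
    c=cam_of(viewer.capture(n))
    for z in (.060,.054):
        for d in (145,150,155,160,165):
            a=np.deg2rad(d); P=np.r_[circ(SH[0]+.065*np.cos(a),SH[1]+.065*np.sin(a),z,.010),circ(SH[0]+.065*np.cos(a),SH[1]+.065*np.sin(a),z+.012,.010)]
            q=proj(c,P); f=proj(c,np.r_[circ(*SH,z,.032),circ(*SH,z+.007,.032)])
            print(n,z,d,"tip col max %.1f row max %.1f"%(q[:,0].max(),q[:,1].max()),"flange col min %.1f row max %.1f"%(f[:,0].min(),f[:,1].max()))
```

```text
side 0.06 145 tip col max 327.6 row max 212.7 flange col min 295.7 row max 207.7
side 0.06 150 tip col max 329.0 row max 212.0 flange col min 295.7 row max 207.7
side 0.06 155 tip col max 330.3 row max 211.2 flange col min 295.7 row max 207.7
side 0.06 160 tip col max 331.4 row max 210.3 flange col min 295.7 row max 207.7
side 0.06 165 tip col max 332.3 row max 209.4 flange col min 295.7 row max 207.7
side 0.054 145 tip col max 327.5 row max 214.6 flange col min 295.7 row max 209.5
side 0.054 150 tip col max 328.9 row max 213.9 flange col min 295.7 row max 209.5
side 0.054 155 tip col max 330.2 row max 213.1 flange col min 295.7 row max 209.5
side 0.054 160 tip col max 331.2 row max 212.2 flange col min 295.7 row max 209.5
side 0.054 165 tip col max 332.2 row max 211.3 flange col min 295.7 row max 209.5
scene 0.06 145 tip col max 326.4 row max 207.7 flange col min 300.9 row max 198.8
scene 0.06 150 tip col max 328.4 row max 207.3 flange col min 300.9 row max 198.8
scene 0.06 155 tip col max 330.4 row max 206.8 flange col min 300.9 row max 198.8
scene 0.06 160 tip col max 332.1 row max 206.1 flange col min 300.9 row max 198.8
scene 0.06 165 tip col max 333.8 row max 205.4 flange col min 300.9 row max 198.8
scene 0.054 145 tip col max 326.3 row max 209.6 flange col min 300.8 row max 200.6
scene 0.054 150 tip col max 328.3 row max 209.2 flange col min 300.8 row max 200.6
scene 0.054 155 tip col max 330.2 row max 208.6 flange col min 300.8 row max 200.6
scene 0.054 160 tip col max 332.0 row max 208.0 flange col min 300.8 row max 200.6
scene 0.054 165 tip col max 333.6 row max 207.3 flange col min 300.8 row max 200.6
```

Both cameras agree that the cam has turned to about 149° and stayed high, so it went past the match without dropping. I'll sweep back slowly with the other jaw, dwelling at each step.

Request:
{"method": "play_rows", "body": {
  "commands": [
    {"fingers": 0.45, "tx": 0, "ty": -0.0088, "tz": -0.0004, "ax": -0.044, "ay": 0, "az": 0},
    {"fingers": 0.45, "tx": 0, "ty": -0.0133, "tz": 0.0003, "ax": -0.061, "ay": 0, "az": 0},
    {"fingers": 0.45, "tx": 0, "ty": -0.0133, "tz": 0.0003, "ax": -0.061, "ay": 0, "az": 0}
  ]
}}

```text
time_s: 7.65
tcp_pos: [0.3805, -0.2322, 0.1024]
ee_rot: [[0.0, 0.423, 0.906], [-0.0, 0.906, -0.423], [-1.0, 0.0, 0.0]]
wrist_force: [-0.4, -0.7, -0.1]
gripper_width: 0.278
```

Request:
{"method": "play_rows", "body": {
  "commands": [
    {"fingers": 0.45, "tx": 0, "ty": -0.0023, "tz": 0.0003, "ax": -0.008, "ay": 0, "az": 0},
    {"fingers": 0.45, "tx": 0, "ty": -0.0023, "tz": 0.0003, "ax": -0.008, "ay": 0, "az": 0},
    {"fingers": 0.45, "tx": 0, "ty": -0.0045, "tz": 0.0006, "ax": -0.016, "ay": 0, "az": 0},
    {"fingers": 0.45, "tx": 0, "ty": -0.0045, "tz": 0.0006, "ax": -0.016, "ay": 0, "az": 0}
  ]
}}

```text
time_s: 7.98
tcp_pos: [0.3798, -0.2352, 0.1024]
ee_rot: [[0.0, 0.379, 0.925], [-0.0, 0.925, -0.379], [-1.0, 0.0, 0.0]]
wrist_force: [-0.3, -0.1, 0.0]
gripper_width: 0.278
```

Run:
```python
from om import *
rows([arc(d,.104) for d in (160,164,168,172)])
```

```text
side 332 rows 188 211 cols 298 330 cen 309.8 200.54
scene 281 rows 178 208 cols 303 331 cen 314.98 194.9
at 8.0833 [ 0.3798 -0.2351  0.1024] yaw 67.7 F [ 0.  -0.1 -0.3] w 0.274 J [ -11.   14.  -35.   -0.  -41. -101.]
t [-0.0021 -0.0032 -0.0004]  a [-0.0127  0.     -0.    ]
t [-0.0021 -0.0092  0.    ]  a [-0.0349  0.     -0.    ]
t [-0.0021 -0.0152  0.0009]  a [-0.0571  0.     -0.    ]
t [-0.0021 -0.0211  0.0022]  a [-0.0794  0.     -0.    ]
```

Request:
{"method": "play_rows", "body": {
  "commands": [
    {"fingers": 0.45, "tx": 0, "ty": -0.0015, "tz": 0, "ax": -0.006, "ay": 0, "az": 0},
    {"fingers": 0.45, "tx": 0, "ty": -0.003, "tz": 0, "ax": -0.012, "ay": 0, "az": 0},
    {"fingers": 0.45, "tx": 0, "ty": -0.003, "tz": 0, "ax": -0.012, "ay": 0, "az": 0},
    {"fingers": 0.45, "tx": 0, "ty": -0.0045, "tz": 0, "ax": -0.018, "ay": 0, "az": 0},
    {"fingers": 0.45, "tx": 0, "ty": -0.0045, "tz": 0, "ax": -0.018, "ay": 0, "az": 0}
  ]
}}

```text
time_s: 8.5
tcp_pos: [0.3784, -0.2383, 0.1024]
ee_rot: [[-0.0, 0.324, 0.946], [0.0, 0.946, -0.324], [-1.0, -0.0, -0.0]]
wrist_force: [-0.0, -0.0, -0.6]
gripper_width: 0.271
```

```bash
python3 om.py
```

```text
side 342 rows 188 211 cols 298 331 cen 309.67 200.16
scene 284 rows 179 208 cols 303 332 cen 315.46 195.3
```

Request:
{"method": "play_rows", "body": {
  "commands": [
    {"fingers": 0.45, "tx": 0, "ty": -0.0015, "tz": 0, "ax": -0.006, "ay": 0, "az": 0},
    {"fingers": 0.45, "tx": 0, "ty": -0.003, "tz": 0, "ax": -0.012, "ay": 0, "az": 0},
    {"fingers": 0.45, "tx": 0, "ty": -0.003, "tz": 0, "ax": -0.012, "ay": 0, "az": 0},
    {"fingers": 0.45, "tx": 0, "ty": -0.0045, "tz": 0.0004, "ax": -0.018, "ay": 0, "az": 0},
    {"fingers": 0.45, "tx": 0, "ty": -0.0045, "tz": 0.0004, "ax": -0.018, "ay": 0, "az": 0}
  ]
}}

```text
time_s: 9.02
tcp_pos: [0.3776, -0.2417, 0.1024]
ee_rot: [[-0.0, 0.27, 0.963], [-0.0, 0.963, -0.27], [-1.0, -0.0, -0.0]]
wrist_force: [-0.4, 0.2, 0.1]
gripper_width: 0.278
```

```bash
python3 om.py
```

```text
side 351 rows 186 210 cols 298 331 cen 309.7 199.84
scene 293 rows 184 207 cols 303 333 cen 315.76 195.39
```

No drop on the second pass either. I'll open, rise above the shaft and measure the real angle between arm and mark from above.

Request:
{"method": "play_rows", "body": {
  "commands": [
    {"fingers": -0.2, "tx": 0, "ty": 0.003, "tz": 0, "ax": 0, "ay": 0, "az": 0},
    {"fingers": -0.2, "tx": 0, "ty": 0.003, "tz": 0, "ax": 0, "ay": 0, "az": 0},
    {"fingers": -0.2, "tx": -0.05, "ty": 0, "tz": 0, "ax": 0, "ay": 0, "az": 0},
    {"fingers": -0.2, "tx": -0.1, "ty": 0, "tz": 0.02, "ax": 0, "ay": 0, "az": 0},
    {"fingers": -0.2, "tx": -0.15, "ty": 0, "tz": 0.05, "ax": 0, "ay": 0, "az": 0}
  ]
}}

```text
time_s: 9.53
tcp_pos: [0.4113, -0.2511, 0.2147]
ee_rot: [[-0.002, 0.271, 0.963], [0.001, 0.963, -0.271], [-1.0, 0.0, -0.002]]
wrist_force: [1.1, -1.6, -0.6]
gripper_width: 0.55
```

Request:
{"method": "play_rows", "body": {
  "commands": [
    {"fingers": -0.2, "tx": -0.06, "ty": 0, "tz": 0.03, "ax": 0, "ay": 0, "az": 0},
    {"fingers": -0.2, "tx": -0.09, "ty": 0, "tz": 0.04, "ax": 0, "ay": 0, "az": 0},
    {"fingers": -0.2, "tx": -0.09, "ty": 0, "tz": 0.04, "ax": 0, "ay": 0, "az": 0},
    {"fingers": -0.2, "tx": -0.09, "ty": 0, "tz": 0.04, "ax": 0, "ay": 0, "az": 0}
  ]
}}

```text
time_s: 9.87
tcp_pos: [0.4427, -0.2596, 0.2821]
ee_rot: [[0.004, 0.271, 0.963], [-0.001, 0.963, -0.271], [-1.0, 0.001, 0.004]]
wrist_force: [0.0, 0.2, -0.8]
gripper_width: 0.6
```

```bash
python3 - <<'E'
from ov import *
from mv import SH, rows
rows([]); s=r.sense(); p=viewer.capture("wrist"); c=cam_of(p,s); np.save("pics/w6.npy",p["image"])
u=proj(c,[[*SH,.06]])[0].astype(int); print(u)
x0,y0=max(0,min(352,u[0]-80)),max(0,min(264,u[1]-70)); print(x0,y0)
L,d=model(*SH,-37.4,159.2,160.6)
draw(p,c,L,(x0,y0,x0+160,y0+120),5,"pics/o3.png")
E
python3 om.py
```

```text
at 9.8667 [ 0.4427 -0.2596  0.2821] yaw 74.3 F [ 0.   0.2 -0.8] w 0.6 J [-12.   9. -11.  -0. -69. -93.]
[247 165]
167 95
side 400 rows 184 210 cols 298 331 cen 309.46 198.44
scene 513 rows 173 207 cols 303 332 cen 315.41 189.4
```

View pics/o3.png

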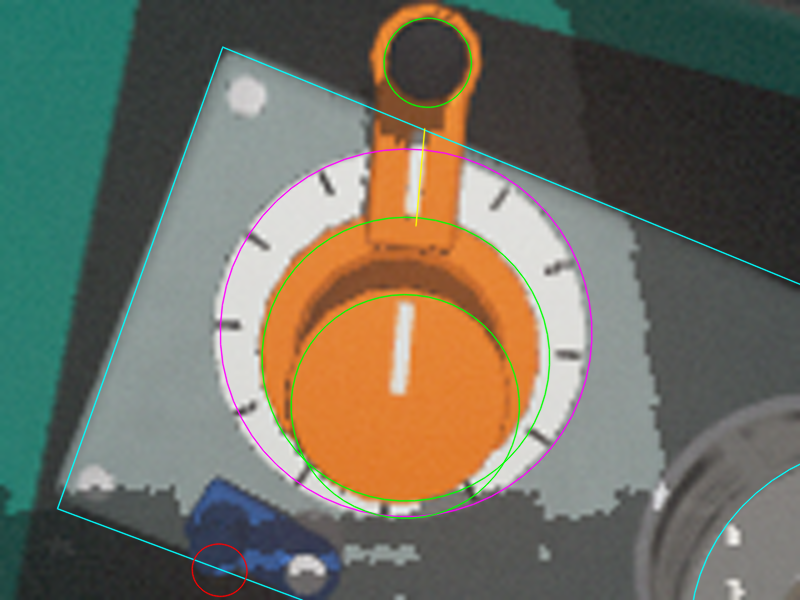

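From above the arm lies exactly over the red mark, with the hub line and pin within about 1° of the mid-line between ticks (326,183) and (500,197). The flange and hub circles are about 2.5% smaller than drawn for the high position, which suggests the cam has dropped. I'll check the height numerically.

Run:
```python
from ov import *
from mv import SH, rows, arc
for n in ("side","scene"):
    c=cam_of(viewer.capture(n))
    for z in (.117,.111,.103): print(n,z,"top row min %.1f"%proj(c,circ(*SH,z,.022))[:,1].min())
s=r.sense(); p=viewer.capture("wrist"); c=cam_of(p,s)
for o in (.026,.020,.012):
    for P,k in zip(model(*SH,-37.4,159.2,159.2,o)[0][2:4],("hub","flange")):
        q=(proj(c,P)-[167,95])*5; print(o,k,"cols %.0f %.0f rows %.0f %.0f"%(q[:,0].min(),q[:,0].max(),q[:,1].min(),q[:,1].max()))
rows([(*SH,.150,74.3),(*SH,.140,74.3)])
```

```text
side 0.117 top row min 180.4
side 0.111 top row min 182.3
side 0.103 top row min 184.8
scene 0.117 top row min 169.7
scene 0.111 top row min 171.6
scene 0.103 top row min 174.1Traceback (most recent call last):
  File "<stdin>", line 9, in <module>
  File "h.py", line 15, in proj
    K,d,R,t=c; return cv2.projectPoints(np.atleast_2d(np.array(X,float)),cv2.Rodrigues(R)[0],t,K,d)[0][:,0]
                                                      ~~~~~~~~^^^^^^^^^
ValueError: setting an array element with a sequence. The requested array has an inhomogeneous shape after 1 dimensions. The detected shape was (2,) + inhomogeneous part.
```

The hub-top rows (184 side, 173 scene) match the dropped height of 0.111. Now I'll close the fingers and press on the hub.

Request:
{"method": "play_rows", "body": {
  "commands": [
    {"fingers": 1, "tx": 0.04, "ty": 0, "tz": -0.004, "ax": 0, "ay": 0, "az": 0},
    {"fingers": 1, "tx": 0.08, "ty": 0, "tz": -0.004, "ax": 0, "ay": 0, "az": 0},
    {"fingers": 1, "tx": 0.12, "ty": 0, "tz": -0.004, "ax": 0, "ay": 0, "az": 0},
    {"fingers": 1, "tx": 0.16, "ty": 0, "tz": -0.004, "ax": 0, "ay": 0, "az": 0},
    {"fingers": 1, "tx": 0.18, "ty": 0, "tz": -0.004, "ax": 0, "ay": 0, "az": 0}
  ]
}}

```text
time_s: 10.58
tcp_pos: [0.4361, -0.2579, 0.1417]
ee_rot: [[-0.007, 0.272, 0.962], [0.002, 0.962, -0.272], [-1.0, 0.001, -0.007]]
wrist_force: [-0.4, 1.2, -0.0]
gripper_width: 0.308
```

Request:
{"method": "play_rows", "body": {
  "commands": [
    {"fingers": 1, "tx": 0, "ty": 0, "tz": 0, "ax": 0, "ay": 0, "az": 0},
    {"fingers": 1, "tx": 0, "ty": 0, "tz": 0, "ax": 0, "ay": 0, "az": 0},
    {"fingers": 1, "tx": 0, "ty": 0, "tz": 0, "ax": 0, "ay": 0, "az": 0},
    {"fingers": 1, "tx": 0, "ty": 0, "tz": 0, "ax": 0, "ay": 0, "az": 0}
  ]
}}

```text
time_s: 10.92
tcp_pos: [0.4397, -0.259, 0.1472]
ee_rot: [[0.003, 0.271, 0.963], [-0.001, 0.963, -0.271], [-1.0, -0.0, 0.003]]
wrist_force: [-0.7, 0.5, 0.3]
gripper_width: 0.039
```

Run:
```python
from mv import *
rows([(*SH,z,74.3) for z in (.132,.124,.120)])
```

```text
at 10.9167 [ 0.4397 -0.259   0.1472] yaw 74.3 F [-0.7  0.5  0.3] w 0.039 J [-12.  16. -23.   0. -50. -93.]
t [ 0.0203 -0.0005  0.    ]  a [0.    0.001 0.   ]
t [ 0.0309 -0.0005 -0.    ]  a [0.    0.001 0.   ]
t [ 0.0363 -0.0005 -0.    ]  a [0.    0.001 0.   ]
```

Request:
{"method": "play_rows", "body": {
  "commands": [
    {"fingers": 1, "tx": 0.007, "ty": 0, "tz": 0, "ax": 0, "ay": 0, "az": 0},
    {"fingers": 1, "tx": 0.013, "ty": 0, "tz": 0, "ax": 0, "ay": 0, "az": 0},
    {"fingers": 1, "tx": 0.018, "ty": 0, "tz": 0, "ax": 0, "ay": 0, "az": 0},
    {"fingers": 1, "tx": 0.021, "ty": 0, "tz": 0, "ax": 0, "ay": 0, "az": 0},
    {"fingers": 1, "tx": 0.0225, "ty": 0, "tz": 0, "ax": 0, "ay": 0, "az": 0}
  ]
}}

```text
time_s: 11.33
tcp_pos: [0.4387, -0.2588, 0.1289]
ee_rot: [[-0.0, 0.271, 0.963], [-0.0, 0.963, -0.271], [-1.0, -0.0, -0.0]]
wrist_force: [-1.9, 2.0, 5.1]
gripper_width: 0.008
```

Request:
{"method": "play_rows", "body": {
  "commands": [
    {"fingers": 1, "tx": 0.002, "ty": 0, "tz": 0, "ax": 0, "ay": 0, "az": 0},
    {"fingers": 1, "tx": 0.004, "ty": 0, "tz": 0, "ax": 0, "ay": 0, "az": 0},
    {"fingers": 1, "tx": 0.004, "ty": 0, "tz": 0, "ax": 0, "ay": 0, "az": 0}
  ]
}}

```text
time_s: 11.58
tcp_pos: [0.4386, -0.2587, 0.1259]
ee_rot: [[-0.0, 0.271, 0.963], [-0.0, 0.963, -0.271], [-1.0, -0.0, -0.0]]
wrist_force: [-1.3, 0.9, 2.9]
gripper_width: 0.006
```

Request:
{"method": "play_rows", "body": {
  "commands": [
    {"fingers": 1, "tx": 0.002, "ty": 0, "tz": 0, "ax": 0, "ay": 0, "az": 0},
    {"fingers": 1, "tx": 0.004, "ty": 0, "tz": 0, "ax": 0, "ay": 0, "az": 0},
    {"fingers": 1, "tx": 0.004, "ty": 0, "tz": 0, "ax": 0, "ay": 0, "az": 0}
  ]
}}

```text
time_s: 11.83
tcp_pos: [0.4387, -0.2587, 0.1228]
ee_rot: [[-0.0, 0.271, 0.963], [0.0, 0.963, -0.271], [-1.0, -0.0, -0.0]]
wrist_force: [-1.1, 0.6, 2.8]
gripper_width: 0.007
```

Request:
{"method": "play_rows", "body": {
  "commands": [
    {"fingers": 1, "tx": 0.002, "ty": 0, "tz": 0, "ax": 0, "ay": 0, "az": 0},
    {"fingers": 1, "tx": 0.002, "ty": 0, "tz": 0, "ax": 0, "ay": 0, "az": 0}
  ]
}}

```text
time_s: 12.0
tcp_pos: [0.4387, -0.2587, 0.1224]
ee_rot: [[-0.0, 0.27, 0.963], [-0.0, 0.963, -0.27], [-1.0, -0.0, -0.0]]
wrist_force: [-2.9, 2.2, 11.1]
gripper_width: 0.003
```

Request:
{"method": "play_rows", "body": {
  "commands": [
    {"fingers": 1, "tx": 0.001, "ty": 0, "tz": 0, "ax": 0, "ay": 0, "az": 0},
    {"fingers": 1, "tx": 0.001, "ty": 0, "tz": 0, "ax": 0, "ay": 0, "az": 0}
  ]
}}

```text
time_s: 12.17
tcp_pos: [0.4387, -0.2587, 0.1224]
ee_rot: [[-0.0, 0.27, 0.963], [-0.001, 0.963, -0.27], [-1.0, -0.001, 0.0]]
wrist_force: [-5.3, 4.4, 14.8]
gripper_width: 0.01
```

Request:
{"method": "play_rows", "body": {
  "commands": [
    {"fingers": 1, "tx": -0.02, "ty": 0, "tz": 0, "ax": 0, "ay": 0, "az": 0},
    {"fingers": 1, "tx": -0.06, "ty": 0, "tz": 0, "ax": 0, "ay": 0, "az": 0},
    {"fingers": 1, "tx": -0.08, "ty": 0, "tz": 0, "ax": 0, "ay": 0, "az": 0},
    {"fingers": 1, "tx": -0.08, "ty": 0, "tz": 0, "ax": 0, "ay": 0, "az": 0}
  ]
}}

```text
time_s: 12.5
tcp_pos: [0.4411, -0.2595, 0.1838]
ee_rot: [[0.008, 0.27, 0.963], [-0.003, 0.963, -0.27], [-1.0, -0.0, 0.008]]
wrist_force: [1.2, -0.1, -0.1]
gripper_width: 0.007
```

Run:
```python
from om import *
from ov import model, circ
for n in ("side","scene"):
    c=cam_of(viewer.capture(n))
    for z in (.111,.103): print(n,z,"top row min %.1f"%proj(c,circ(*SH,z,.022))[:,1].min())
rows([])
im=np.load("pics/w6.npy")
```

```text
side 408 rows 186 212 cols 298 331 cen 309.52 200.7
scene 507 rows 175 210 cols 303 332 cen 315.42 191.99
side 0.111 top row min 182.3
side 0.103 top row min 184.8
scene 0.111 top row min 171.6
scene 0.103 top row min 174.1
at 12.7 [ 0.438  -0.2584  0.1792] yaw 74.3 F [ 0.3  0.7 -0.8] w 0.001 J [-12.  14. -21.  -0. -55. -93.]
```

The cam sits home: the tips stopped at 0.1034 with 15 N, and the hub-top rows dropped about 2 px in both cameras. Next I'll measure the catch pivot and pin from the saved top view (pivot screw at about (307,568), pin top at about (220,527) in that crop).

Run:
```python
from ov import *
from mv import SH, rows
p=viewer.capture("wrist"); a=np.deg2rad(74.3); Y=np.array([np.cos(a),np.sin(a),0]);X=np.array([0,0,-1.])
c=cam_of(p,dict(tcp_pos=[.4427,-.2596,.2821],ee_rot=np.c_[X,Y,np.cross(X,Y)]))
U=lambda x,y:(167+x/5-.4,95+y/5-.4)
pv=at_z(c,U(307,568),.0625); q=at_z(c,U(220,527),.0845); sc=at_z(c,U(245,97),.035)
print(pv,q,sc,"dist",np.linalg.norm((q-pv)[:2]),"ang",np.rad2deg(np.arctan2(*(q-pv)[1::-1])),"pivot from SH",np.linalg.norm(pv[:2]-SH),np.rad2deg(np.arctan2(*(pv[:2]-SH)[::-1])))
im=np.load("pics/w6.npy"); cv2.imwrite("pics/c.png",cv2.resize(im[180:225,190:250,::-1],None,fx=8,fy=8,interpolation=cv2.INTER_CUBIC))
```

```text
[ 0.48020406 -0.29472614  0.0625    ] [ 0.4599733  -0.30703072  0.0845    ] [ 0.37364418 -0.27993981  0.035     ] dist 0.023678807409193276 ang -148.69155669382442 pivot from SH 0.05374490471876063 -41.09373572887683
```

View pics/c.png

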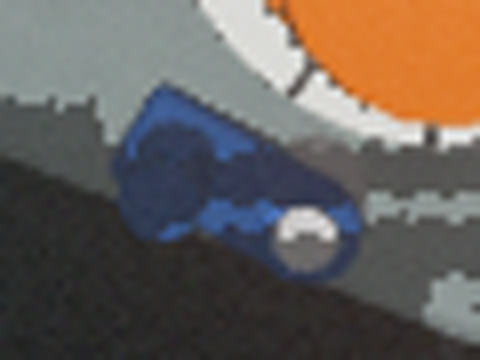

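Run:
```python
from ov import *
from mv import SH, rows
p=viewer.capture("wrist"); a=np.deg2rad(74.3); Y=np.array([np.cos(a),np.sin(a),0]);X=np.array([0,0,-1.])
c=cam_of(p,dict(tcp_pos=[.4427,-.2596,.2821],ee_rot=np.c_[X,Y,np.cross(X,Y)]))
U=lambda x,y:(190+x/8-.45,180+y/8-.45)
pv=at_z(c,U(306,237),.0635); 
for n,u,z in (("top",(163,190),.0845),("base",(172,160),.0615),("bladeend",(138,135),.0615)):
    q=at_z(c,U(*u),z); print(n,q.round(4),np.linalg.norm((q-pv)[:2]).round(4),np.rad2deg(np.arctan2(*(q-pv)[1::-1])))
print(pv)
```

```text
top [ 0.4633 -0.3089  0.0845] 0.0224 -142.1534457761253
base [ 0.4651 -0.3108  0.0615] 0.0223 -135.3825280285462
bladeend [ 0.4602 -0.3144  0.0615] 0.0284 -137.15140963028452
[ 0.48099448 -0.29514196  0.0635    ]
```

The catch pivot is at about (0.481,-0.295) and its pin at about (0.4645,-0.3105), which is 22 mm away as given, at an angle of about -137°. I'll push it with the closed fingers, rotating about the pivot.

```bash
cat >> mv.py <<'E'
PV=np.array([.481,-.295])
def ct(phi,z,rr=.020,t=.021):
    a=np.deg2rad(phi); u=np.array([np.cos(a),np.sin(a)]); v=np.array([-u[1],u[0]]); q=PV+rr*u+t*v; return (q[0],q[1],z,phi-90)
E
python3 - <<'E'
from mv import *
rows([ct(223,.16,t=.030),ct(223,.089,t=.030)])
E
```

```text
at 12.8 [ 0.4381 -0.2585  0.1792] yaw 74.3 F [ 0.  -0.7  0.1] w 0.005 J [-12.  14. -21.  -0. -55. -93.]
t [ 0.0253 -0.0749  0.0887]  a [-0.3262 -0.0007 -0.0005]
t [ 0.12   -0.0749  0.0889]  a [-0.3262 -0.0007 -0.0005]
```

Request:
{"method": "play_rows", "body": {
  "commands": [
    {"fingers": 1, "tx": 0, "ty": -0.015, "tz": 0.018, "ax": -0.036, "ay": 0, "az": 0},
    {"fingers": 1, "tx": 0, "ty": -0.03, "tz": 0.036, "ax": -0.072, "ay": 0, "az": 0},
    {"fingers": 1, "tx": 0, "ty": -0.045, "tz": 0.054, "ax": -0.11, "ay": 0, "az": 0},
    {"fingers": 1, "tx": 0, "ty": -0.06, "tz": 0.072, "ax": -0.15, "ay": 0, "az": 0},
    {"fingers": 1, "tx": 0, "ty": -0.075, "tz": 0.089, "ax": -0.18, "ay": 0, "az": 0}
  ]
}}

```text
time_s: 13.22
tcp_pos: [0.4879, -0.3315, 0.1793]
ee_rot: [[-0.002, -0.293, 0.956], [0.001, 0.956, 0.293], [-1.0, 0.001, -0.002]]
wrist_force: [0.2, 0.2, 0.0]
gripper_width: 0.004
```

Request:
{"method": "play_rows", "body": {
  "commands": [
    {"fingers": 1, "tx": 0, "ty": 0, "tz": 0, "ax": -0.036, "ay": 0, "az": 0},
    {"fingers": 1, "tx": 0, "ty": 0, "tz": 0, "ax": -0.072, "ay": 0, "az": 0},
    {"fingers": 1, "tx": 0, "ty": 0, "tz": 0, "ax": -0.11, "ay": 0, "az": 0},
    {"fingers": 1, "tx": 0, "ty": 0, "tz": 0, "ax": -0.146, "ay": 0, "az": 0},
    {"fingers": 1, "tx": 0, "ty": 0, "tz": 0, "ax": -0.146, "ay": 0, "az": 0}
  ]
}}

```text
time_s: 13.63
tcp_pos: [0.4874, -0.3309, 0.1793]
ee_rot: [[-0.002, -0.683, 0.731], [0.001, 0.731, 0.683], [-1.0, 0.002, -0.001]]
wrist_force: [0.1, -0.2, 0.1]
gripper_width: 0.004
```

Run:
```python
from mv import *
rows([ct(223,.16,t=.030),ct(223,.089,t=.030)])
p=viewer.capture("wrist"); cv2.imwrite("pics/w7.png",p["image"][:,:,::-1])
for n in ("catch_pin","catch"): print(n,[(np.round(x["uv"],1).tolist(),round(x["score"],2)) for x in spotter.find_in(n,p)[:2]])
```

```text
at 13.6333 [ 0.4874 -0.3309  0.1793] yaw 133.1 F [ 0.1 -0.2  0.1] w 0.004 J [-18.  22. -10.  -0. -59. -28.]
t [ 0.0257  0.0008 -0.0003]  a [ 0.0004 -0.0003 -0.0006]
t [ 0.1204  0.0006 -0.0002]  a [ 0.0004 -0.0003 -0.0006]
catch_pin [([287.2, 199.2], 0.66)]
catch [([284.4, 198.9], 0.65), ([369.3, 190.5], 0.61)]
```

The detector puts the catch pin 30 mm along tool y from the fingers, as planned. Descending beside it.

Request:
{"method": "play_rows", "body": {
  "commands": [
    {"fingers": 1, "tx": 0.03, "ty": 0, "tz": 0, "ax": 0, "ay": 0, "az": 0},
    {"fingers": 1, "tx": 0.06, "ty": 0, "tz": 0, "ax": 0, "ay": 0, "az": 0},
    {"fingers": 1, "tx": 0.09, "ty": 0, "tz": 0, "ax": 0, "ay": 0, "az": 0},
    {"fingers": 1, "tx": 0.11, "ty": 0, "tz": 0, "ax": 0, "ay": 0, "az": 0},
    {"fingers": 1, "tx": 0.118, "ty": 0, "tz": 0, "ax": 0, "ay": 0, "az": 0}
  ]
}}

```text
time_s: 14.2
tcp_pos: [0.4862, -0.3302, 0.0892]
ee_rot: [[-0.005, -0.68, 0.733], [0.002, 0.733, 0.68], [-1.0, 0.005, -0.002]]
wrist_force: [-1.0, 0.8, 0.3]
gripper_width: 0.004
```

Request:
{"method": "play_rows", "body": {
  "commands": [
    {"fingers": 1, "tx": 0, "ty": 0, "tz": 0, "ax": 0, "ay": 0, "az": 0},
    {"fingers": 1, "tx": 0, "ty": 0, "tz": 0, "ax": 0, "ay": 0, "az": 0}
  ]
}}

```text
time_s: 14.37
tcp_pos: [0.4882, -0.3312, 0.0924]
ee_rot: [[0.0, -0.681, 0.732], [-0.001, 0.732, 0.681], [-1.0, -0.001, -0.0]]
wrist_force: [0.5, 0.2, 0.3]
gripper_width: 0.002
```

Run:
```python
from mv import *
rows([ct(223,.089)]+[ct(d,.089) for d in range(219,134,-4)])
```

```text
at 14.3667 [ 0.4882 -0.3312  0.0924] yaw 132.9 F [0.5 0.2 0.3] w 0.002 J [-18.  27. -15.   0. -48. -29.]
t [ 0.0045  0.0138 -0.0008]  a [-0.0003 -0.      0.0002]
t [ 0.0045  0.0157 -0.0027]  a [ 0.0219 -0.      0.0002]
t [ 0.0045  0.0178 -0.0044]  a [ 0.0441 -0.      0.0002]
t [ 0.0045  0.0199 -0.006 ]  a [ 0.0664 -0.      0.0002]
t [ 0.0045  0.0222 -0.0075]  a [ 0.0886 -0.      0.0002]
t [ 0.0045  0.0246 -0.0088]  a [ 0.1108 -0.      0.0002]
t [ 0.0045  0.0271 -0.0099]  a [0.133  0.     0.0002]
t [ 0.0045  0.0296 -0.0108]  a [0.1552 0.     0.0002]
t [ 0.0045  0.0322 -0.0116]  a [0.1775 0.     0.0002]
t [ 0.0045  0.0348 -0.0122]  a [0.1997 0.     0.0002]
t [ 0.0045  0.0375 -0.0126]  a [2.219e-01 0.000e+00 2.000e-04]
t [ 0.0045  0.0402 -0.0128]  a [2.441e-01 0.000e+00 2.000e-04]
t [ 0.0045  0.0429 -0.0128]  a [2.664e-01 0.000e+00 2.000e-04]
t [ 0.0045  0.0456 -0.0126]  a [2.886e-01 1.000e-04 2.000e-04]
t [ 0.0045  0.0482 -0.0123]  a [3.108e-01 1.000e-04 2.000e-04]
t [ 0.0045  0.0509 -0.0117]  a [3.33e-01 1.00e-04 2.00e-04]
t [ 0.0045  0.0535 -0.011 ]  a [3.552e-01 1.000e-04 2.000e-04]
t [ 0.0045  0.056  -0.0101]  a [3.775e-01 1.000e-04 2.000e-04]
t [ 0.0045  0.0585 -0.009 ]  a [3.997e-01 1.000e-04 2.000e-04]
t [ 0.0045  0.0609 -0.0078]  a [4.219e-01 1.000e-04 2.000e-04]
t [ 0.0045  0.0632 -0.0064]  a [4.441e-01 1.000e-04 2.000e-04]
t [ 0.0045  0.0654 -0.0048]  a [4.664e-01 1.000e-04 2.000e-04]
t [ 0.0045  0.0675 -0.0031]  a [4.886e-01 1.000e-04 2.000e-04]
```

Request:
{"method": "play_rows", "body": {
  "commands": [
    {"fingers": 1, "tx": 0.003, "ty": 0.007, "tz": -0.0005, "ax": 0, "ay": 0, "az": 0},
    {"fingers": 1, "tx": 0.003, "ty": 0.0138, "tz": -0.0008, "ax": 0, "ay": 0, "az": 0},
    {"fingers": 1, "tx": 0.003, "ty": 0.0157, "tz": -0.0027, "ax": 0.022, "ay": 0, "az": 0},
    {"fingers": 1, "tx": 0.003, "ty": 0.0178, "tz": -0.0044, "ax": 0.044, "ay": 0, "az": 0},
    {"fingers": 1, "tx": 0.003, "ty": 0.0199, "tz": -0.006, "ax": 0.066, "ay": 0, "az": 0}
  ]
}}

```text
time_s: 14.78
tcp_pos: [0.4741, -0.3228, 0.0908]
ee_rot: [[0.001, -0.513, 0.858], [-0.0, 0.858, 0.513], [-1.0, -0.001, 0.001]]
wrist_force: [-0.7, 0.5, 0.4]
gripper_width: 0.002
```

Run:
```python
from mv import *
rows([ct(d,.089) for d in range(207,134,-4)])
```

```text
at 14.7833 [ 0.4741 -0.3228  0.0908] yaw 120.9 F [-0.7  0.5  0.4] w 0.002 J [-18.  26. -18.  -0. -46. -41.]
t [ 0.0024  0.001  -0.0016]  a [0.0216 0.0003 0.0004]
t [ 0.0024  0.003  -0.0034]  a [0.0438 0.0004 0.0003]
t [ 0.0024  0.0052 -0.005 ]  a [0.066  0.0004 0.0003]
t [ 0.0024  0.0075 -0.0064]  a [0.0883 0.0004 0.0003]
t [ 0.0024  0.0099 -0.0077]  a [0.1105 0.0004 0.0003]
t [ 0.0024  0.0123 -0.0089]  a [0.1327 0.0004 0.0003]
t [ 0.0024  0.0149 -0.0098]  a [0.1549 0.0004 0.0003]
t [ 0.0024  0.0174 -0.0106]  a [0.1771 0.0004 0.0003]
t [ 0.0024  0.0201 -0.0111]  a [0.1994 0.0004 0.0003]
t [ 0.0024  0.0227 -0.0115]  a [2.216e-01 4.000e-04 2.000e-04]
t [ 0.0024  0.0254 -0.0118]  a [2.438e-01 5.000e-04 2.000e-04]
t [ 0.0024  0.0281 -0.0118]  a [2.66e-01 5.00e-04 2.00e-04]
t [ 0.0024  0.0308 -0.0116]  a [2.883e-01 5.000e-04 2.000e-04]
t [ 0.0024  0.0335 -0.0113]  a [3.105e-01 5.000e-04 2.000e-04]
t [ 0.0024  0.0361 -0.0107]  a [3.327e-01 5.000e-04 2.000e-04]
t [ 0.0024  0.0387 -0.01  ]  a [3.549e-01 5.000e-04 1.000e-04]
t [ 0.0024  0.0413 -0.0091]  a [3.771e-01 5.000e-04 1.000e-04]
t [ 0.0024  0.0438 -0.008 ]  a [3.994e-01 5.000e-04 1.000e-04]
t [ 0.0024  0.0462 -0.0068]  a [4.216e-01 5.000e-04 1.000e-04]
```

Request:
{"method": "play_rows", "body": {
  "commands": [
    {"fingers": 1, "tx": 0.001, "ty": 0.001, "tz": -0.0016, "ax": 0.022, "ay": 0, "az": 0},
    {"fingers": 1, "tx": 0.001, "ty": 0.003, "tz": -0.0034, "ax": 0.044, "ay": 0, "az": 0},
    {"fingers": 1, "tx": 0.001, "ty": 0.0052, "tz": -0.005, "ax": 0.066, "ay": 0, "az": 0},
    {"fingers": 1, "tx": 0.001, "ty": 0.0075, "tz": -0.0064, "ax": 0.088, "ay": 0, "az": 0},
    {"fingers": 1, "tx": 0.001, "ty": 0.0099, "tz": -0.0077, "ax": 0.11, "ay": 0, "az": 0}
  ]
}}

```text
time_s: 15.2
tcp_pos: [0.466, -0.3199, 0.0903]
ee_rot: [[0.003, -0.192, 0.981], [-0.001, 0.981, 0.192], [-1.0, -0.002, 0.003]]
wrist_force: [0.4, -0.9, -1.0]
gripper_width: 0.006
```

Run:
```python
from mv import *
rows([ct(d,.089) for d in range(187,134,-4)])
```

```text
at 15.2 [ 0.466  -0.3199  0.0903] yaw 101.1 F [ 0.4 -0.9 -1. ] w 0.006 J [-18.  25. -19.   0. -46. -61.]
t [ 0.0017  0.0028 -0.0026]  a [0.0228 0.0009 0.0006]
t [ 0.0017  0.0048 -0.0043]  a [0.045  0.0009 0.0006]
t [ 0.0017  0.007  -0.0059]  a [0.0672 0.0009 0.0005]
t [ 0.0017  0.0093 -0.0074]  a [0.0894 0.0009 0.0005]
t [ 0.0017  0.0117 -0.0086]  a [0.1116 0.0009 0.0005]
t [ 0.0017  0.0141 -0.0098]  a [0.1339 0.001  0.0005]
t [ 0.0016  0.0166 -0.0107]  a [0.1561 0.001  0.0004]
t [ 0.0016  0.0192 -0.0114]  a [0.1783 0.001  0.0004]
t [ 0.0016  0.0219 -0.012 ]  a [0.2005 0.001  0.0004]
t [ 0.0016  0.0245 -0.0124]  a [0.2228 0.001  0.0003]
t [ 0.0016  0.0272 -0.0126]  a [0.245  0.001  0.0003]
t [ 0.0016  0.0299 -0.0126]  a [0.2672 0.0011 0.0003]
t [ 0.0016  0.0326 -0.0125]  a [2.894e-01 1.100e-03 2.000e-04]
t [ 0.0016  0.0353 -0.0121]  a [3.116e-01 1.100e-03 2.000e-04]
```

Request:
{"method": "play_rows", "body": {
  "commands": [
    {"fingers": 1, "tx": 0, "ty": 0.0028, "tz": -0.0026, "ax": 0.023, "ay": 0, "az": 0},
    {"fingers": 1, "tx": 0, "ty": 0.0048, "tz": -0.0043, "ax": 0.045, "ay": 0, "az": 0},
    {"fingers": 1, "tx": 0, "ty": 0.007, "tz": -0.0059, "ax": 0.067, "ay": 0, "az": 0},
    {"fingers": 1, "tx": 0, "ty": 0.0093, "tz": -0.0074, "ax": 0.089, "ay": 0, "az": 0},
    {"fingers": 1, "tx": 0, "ty": 0.0117, "tz": -0.0086, "ax": 0.112, "ay": 0, "az": 0}
  ]
}}

```text
time_s: 15.62
tcp_pos: [0.458, -0.3126, 0.0903]
ee_rot: [[0.003, 0.158, 0.987], [-0.001, 0.987, -0.158], [-1.0, -0.001, 0.003]]
wrist_force: [-0.1, -1.0, -0.5]
gripper_width: 0.003
```

Run:
```python
from mv import *
rows([ct(d,.089) for d in range(167,130,-4)])
```

```text
at 15.6167 [ 0.458  -0.3126  0.0903] yaw 80.9 F [-0.1 -1.  -0.5] w 0.003 J [-18.  24. -21.   0. -45. -82.]
t [ 0.0017  0.0019 -0.0019]  a [0.0218 0.001  0.0002]
t [ 0.0017  0.0039 -0.0037]  a [0.044  0.001  0.0002]
t [ 0.0017  0.0061 -0.0053]  a [0.0663 0.0011 0.0002]
t [ 0.0017  0.0084 -0.0067]  a [0.0885 0.0011 0.0001]
t [ 0.0017  0.0107 -0.008 ]  a [1.107e-01 1.100e-03 1.000e-04]
t [ 0.0017  0.0132 -0.0091]  a [1.329e-01 1.100e-03 1.000e-04]
t [ 0.0016  0.0157 -0.0101]  a [0.1551 0.0011 0.    ]
t [ 0.0016  0.0183 -0.0108]  a [ 0.1774  0.0011 -0.    ]
t [ 0.0016  0.0209 -0.0114]  a [ 0.1996  0.0011 -0.    ]
t [ 0.0016  0.0236 -0.0118]  a [ 2.218e-01  1.100e-03 -1.000e-04]
```

Request:
{"method": "play_rows", "body": {
  "commands": [
    {"fingers": 1, "tx": 0, "ty": 0.0019, "tz": -0.0019, "ax": 0.022, "ay": 0, "az": 0},
    {"fingers": 1, "tx": 0, "ty": 0.0039, "tz": -0.0037, "ax": 0.044, "ay": 0, "az": 0},
    {"fingers": 1, "tx": 0, "ty": 0.0061, "tz": -0.0053, "ax": 0.066, "ay": 0, "az": 0},
    {"fingers": 1, "tx": 0, "ty": 0.0084, "tz": -0.0067, "ax": 0.088, "ay": 0, "az": 0},
    {"fingers": 1, "tx": 0, "ty": 0.0107, "tz": -0.008, "ax": 0.11, "ay": 0, "az": 0}
  ]
}}

```text
time_s: 16.03
tcp_pos: [0.4532, -0.3037, 0.0903]
ee_rot: [[0.003, 0.483, 0.876], [-0.001, 0.876, -0.483], [-1.0, 0.0, 0.003]]
wrist_force: [0.0, -1.0, -0.2]
gripper_width: 0.004
```

Run:
```python
from mv import *
rows([ct(d,.089) for d in (147,145,143,141,139,137)])
```

```text
at 16.0333 [ 0.4532 -0.3037  0.0903] yaw 61.1 F [ 0.  -1.  -0.2] w 0.004 J [ -17.   23.  -22.    0.  -44. -102.]
t [ 0.0017  0.002  -0.0017]  a [ 0.023   0.001  -0.0001]
t [ 0.0017  0.003  -0.0026]  a [ 0.0341  0.001  -0.0001]
t [ 0.0017  0.0041 -0.0035]  a [ 0.0452  0.001  -0.0001]
t [ 0.0017  0.0052 -0.0043]  a [ 0.0563  0.001  -0.0001]
t [ 0.0017  0.0063 -0.0051]  a [ 0.0674  0.001  -0.0002]
t [ 0.0017  0.0074 -0.0058]  a [ 0.0785  0.001  -0.0002]
```

Request:
{"method": "play_rows", "body": {
  "commands": [
    {"fingers": 1, "tx": 0, "ty": 0.002, "tz": -0.0017, "ax": 0.023, "ay": 0, "az": 0},
    {"fingers": 1, "tx": 0, "ty": 0.0041, "tz": -0.0035, "ax": 0.045, "ay": 0, "az": 0},
    {"fingers": 1, "tx": 0, "ty": 0.0055, "tz": -0.0045, "ax": 0.06, "ay": 0, "az": 0},
    {"fingers": 1, "tx": 0, "ty": 0.0055, "tz": -0.0045, "ax": 0.06, "ay": 0, "az": 0}
  ]
}}

```text
time_s: 16.37
tcp_pos: [0.4519, -0.2981, 0.0901]
ee_rot: [[0.002, 0.636, 0.771], [-0.001, 0.771, -0.636], [-1.0, 0.001, 0.002]]
wrist_force: [-1.0, 0.1, -0.0]
gripper_width: 0.007
```

Run:
```python
from om import *
rows([ct(d,.089) for d in (139,137)])
```

```text
side 419 rows 185 212 cols 297 331 cen 309.34 200.36
scene 518 rows 175 210 cols 303 332 cen 315.42 191.73
at 16.4667 [ 0.4518 -0.2981  0.0897] yaw 50.6 F [-0.2 -0.1  0.1] w 0.007 J [ -16.   23.  -23.   -0.  -44. -113.]
t [0.001  0.0007 0.    ]  a [ 0.0089  0.0003 -0.0002]
t [ 0.001   0.0017 -0.0009]  a [ 0.02    0.0003 -0.0002]
```

Now I'll back off, rise to the same viewpoint as before and verify.

Request:
{"method": "play_rows", "body": {
  "commands": [
    {"fingers": 1, "tx": 0, "ty": -0.015, "tz": 0, "ax": 0, "ay": 0, "az": 0},
    {"fingers": 1, "tx": -0.03, "ty": -0.02, "tz": 0, "ax": 0, "ay": 0, "az": 0},
    {"fingers": 1, "tx": -0.08, "ty": -0.02, "tz": 0, "ax": 0, "ay": 0, "az": 0},
    {"fingers": 1, "tx": -0.13, "ty": -0.02, "tz": 0, "ax": -0.035, "ay": 0, "az": 0},
    {"fingers": 1, "tx": -0.18, "ty": -0.02, "tz": 0, "ax": -0.07, "ay": 0, "az": 0}
  ]
}}

```text
time_s: 16.88
tcp_pos: [0.4411, -0.3102, 0.2254]
ee_rot: [[-0.001, 0.447, 0.894], [0.0, 0.894, -0.447], [-1.0, -0.0, -0.001]]
wrist_force: [1.3, -0.5, -0.7]
gripper_width: 0.006
```

Run:
```python
from om import *
rows([(.4427,-.2596,.282,74.3)])
```

```text
side 410 rows 186 212 cols 298 331 cen 309.54 200.62
scene 516 rows 175 210 cols 303 332 cen 315.43 191.74
at 16.9833 [ 0.445  -0.3121  0.2313] yaw 63.3 F [ 1.5  0.5 -0.8] w 0.006 J [-18.  14. -13.   0. -62. -99.]
t [-0.0681  0.0612 -0.0332]  a [-0.0611  0.0046  0.0005]
```

Request:
{"method": "play_rows", "body": {
  "commands": [
    {"fingers": 1, "tx": -0.035, "ty": 0.03, "tz": -0.015, "ax": -0.03, "ay": 0, "az": 0},
    {"fingers": 1, "tx": -0.068, "ty": 0.06, "tz": -0.033, "ax": -0.061, "ay": 0, "az": 0},
    {"fingers": 1, "tx": -0.068, "ty": 0.06, "tz": -0.033, "ax": -0.061, "ay": 0, "az": 0},
    {"fingers": 1, "tx": -0.068, "ty": 0.06, "tz": -0.033, "ax": -0.061, "ay": 0, "az": 0},
    {"fingers": 1, "tx": -0.068, "ty": 0.06, "tz": -0.033, "ax": -0.061, "ay": 0, "az": 0}
  ]
}}

```text
time_s: 17.4
tcp_pos: [0.4399, -0.2585, 0.2744]
ee_rot: [[-0.001, 0.274, 0.962], [0.001, 0.962, -0.274], [-1.0, 0.001, -0.001]]
wrist_force: [-0.6, -0.7, 0.2]
gripper_width: 0.006
```

Run:
```python
from ov import *
from mv import SH, rows
rows([]); s=r.sense(); p=viewer.capture("wrist"); c=cam_of(p,s)
u=proj(c,[[*SH,.06]])[0].astype(int)
x0,y0=max(0,min(352,u[0]-80)),max(0,min(264,u[1]-65)); print(x0,y0)
L,d=model(*SH,-38.5,159.2,159.2,.012,1.5)
draw(p,c,L,(x0,y0,x0+160,y0+120),5,"pics/o4.png")
```

```text
at 17.4 [ 0.4399 -0.2585  0.2744] yaw 74.1 F [-0.6 -0.7  0.2] w 0.006 J [-12.   9. -12.  -0. -68. -94.]
167 105
```

View pics/o4.png

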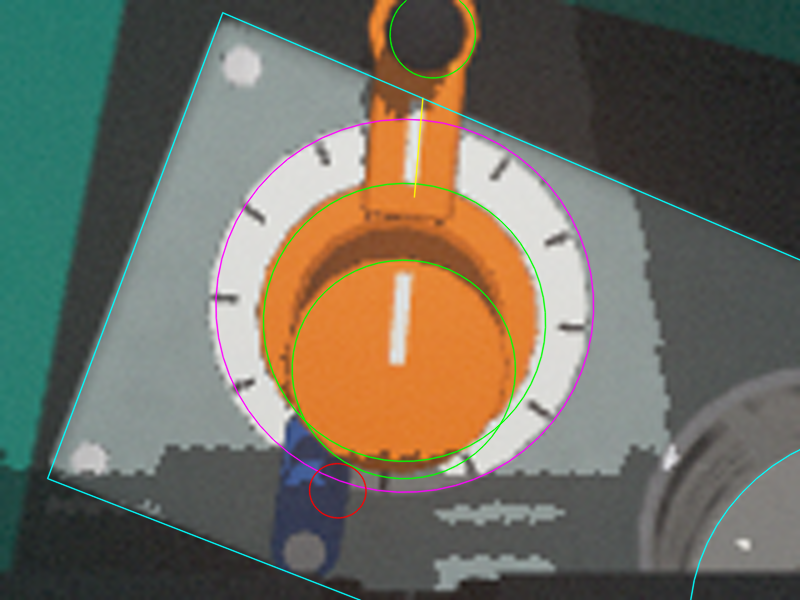

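The cam is home with its arm over the red mark. The blade runs from the pivot at (304,552) to (300,425), so it lies over the flange edge, but by its direction it has turned only about 1.2–1.27 rad. The fingertips are thinner than I assumed, so I'll push it further.

Run:
```python
from mv import *
rows([ct(165,.12,.018,.026),ct(165,.091,.018,.026)])
```

```text
at 17.45 [ 0.4397 -0.2587  0.2738] yaw 74.0 F [ 0.2 -0.7 -0.3] w 0.007 J [-12.  10. -12.  -0. -68. -94.]
t [ 0.205  -0.0666  0.0433]  a [-0.0053 -0.0007 -0.0001]
t [ 0.2437 -0.0666  0.0433]  a [-0.0053 -0.0007 -0.0001]
```

Request:
{"method": "play_rows", "body": {
  "commands": [
    {"fingers": 1, "tx": 0.01, "ty": -0.035, "tz": 0.022, "ax": 0, "ay": 0, "az": 0},
    {"fingers": 1, "tx": 0.04, "ty": -0.067, "tz": 0.043, "ax": -0.005, "ay": 0, "az": 0},
    {"fingers": 1, "tx": 0.09, "ty": -0.067, "tz": 0.043, "ax": -0.005, "ay": 0, "az": 0},
    {"fingers": 1, "tx": 0.13, "ty": -0.067, "tz": 0.043, "ax": -0.005, "ay": 0, "az": 0},
    {"fingers": 1, "tx": 0.17, "ty": -0.067, "tz": 0.043, "ax": -0.005, "ay": 0, "az": 0}
  ]
}}

```text
time_s: 17.87
tcp_pos: [0.4562, -0.3165, 0.1441]
ee_rot: [[-0.003, 0.261, 0.965], [0.002, 0.965, -0.261], [-1.0, 0.001, -0.004]]
wrist_force: [-0.0, 0.3, 0.2]
gripper_width: 0.002
```

Request:
{"method": "play_rows", "body": {
  "commands": [
    {"fingers": 1, "tx": 0.03, "ty": 0, "tz": 0, "ax": 0, "ay": 0, "az": 0},
    {"fingers": 1, "tx": 0.05, "ty": 0, "tz": 0, "ax": 0, "ay": 0, "az": 0},
    {"fingers": 1, "tx": 0.065, "ty": 0, "tz": 0, "ax": 0, "ay": 0, "az": 0},
    {"fingers": 1, "tx": 0.072, "ty": 0, "tz": 0, "ax": 0, "ay": 0, "az": 0},
    {"fingers": 1, "tx": 0.072, "ty": 0, "tz": 0, "ax": 0, "ay": 0, "az": 0}
  ]
}}

```text
time_s: 18.28
tcp_pos: [0.4561, -0.3158, 0.091]
ee_rot: [[-0.005, 0.26, 0.966], [0.002, 0.966, -0.26], [-1.0, 0.001, -0.005]]
wrist_force: [-1.0, 0.3, 0.3]
gripper_width: 0.003
```

Run:
```python
from mv import *
rows([ct(d,.091,.018,t) for d,t in ((164,.020),(162,.015),(160,.014),(156,.014),(152,.014),(148,.014),(146,.014),(144,.014),(142,.014))])
```

```text
at 18.2833 [ 0.4561 -0.3158  0.091 ] yaw 74.9 F [-1.   0.3  0.3] w 0.003 J [-18.  24. -20.  -0. -46. -87.]
t [-0.      0.0091  0.0004]  a [ 0.0051 -0.0017 -0.0001]
t [-0.      0.0166 -0.0002]  a [ 0.0163 -0.0017 -0.0001]
t [-0.      0.0188 -0.0007]  a [ 0.0274 -0.0017 -0.0001]
t [ 0.      0.0206 -0.0018]  a [ 0.0496 -0.0017 -0.    ]
t [ 0.      0.0225 -0.0028]  a [ 0.0718 -0.0017  0.    ]
t [ 0.      0.0245 -0.0036]  a [ 0.094  -0.0017  0.0001]
t [ 0.      0.0255 -0.0039]  a [ 1.051e-01 -1.700e-03  1.000e-04]
t [ 0.      0.0265 -0.0043]  a [ 1.163e-01 -1.700e-03  1.000e-04]
t [ 0.      0.0275 -0.0046]  a [ 0.1274 -0.0017  0.0002]
```

Request:
{"method": "play_rows", "body": {
  "commands": [
    {"fingers": 1, "tx": 0, "ty": 0.0091, "tz": 0, "ax": 0.005, "ay": 0, "az": 0},
    {"fingers": 1, "tx": 0, "ty": 0.0166, "tz": 0, "ax": 0.016, "ay": 0, "az": 0},
    {"fingers": 1, "tx": 0, "ty": 0.0188, "tz": -0.0007, "ax": 0.027, "ay": 0, "az": 0},
    {"fingers": 1, "tx": 0, "ty": 0.0206, "tz": -0.0018, "ax": 0.05, "ay": 0, "az": 0},
    {"fingers": 1, "tx": 0, "ty": 0.0225, "tz": -0.0028, "ax": 0.072, "ay": 0, "az": 0}
  ]
}}

```text
time_s: 18.7
tcp_pos: [0.4604, -0.2995, 0.0941]
ee_rot: [[0.001, 0.472, 0.882], [-0.001, 0.882, -0.472], [-1.0, -0.0, 0.001]]
wrist_force: [0.4, -1.3, -0.4]
gripper_width: 0.004
```

Request:
{"method": "play_rows", "body": {
  "commands": [
    {"fingers": 1, "tx": 0, "ty": 0.0022, "tz": -0.0007, "ax": 0.022, "ay": 0, "az": 0},
    {"fingers": 1, "tx": 0, "ty": 0.0035, "tz": -0.001, "ax": 0.033, "ay": 0, "az": 0},
    {"fingers": 1, "tx": 0, "ty": 0.0047, "tz": -0.0013, "ax": 0.044, "ay": 0, "az": 0},
    {"fingers": 1, "tx": 0, "ty": 0.0047, "tz": -0.0013, "ax": 0.044, "ay": 0, "az": 0}
  ]
}}

```text
time_s: 19.03
tcp_pos: [0.4604, -0.2958, 0.094]
ee_rot: [[-0.001, 0.587, 0.81], [-0.0, 0.81, -0.587], [-1.0, -0.001, -0.0]]
wrist_force: [-1.2, -1.8, 0.5]
gripper_width: 0.002
```

Run:
```python
from om import *
rows([ct(142,.091,.018,.014),ct(140,.091,.018,.014)])
```

```text
side 426 rows 185 212 cols 297 331 cen 309.18 200.23
scene 520 rows 175 210 cols 303 332 cen 315.36 191.72
at 19.1333 [ 0.4605 -0.2958  0.0939] yaw 54.2 F [-2.2 -2.   0.9] w 0.004 J [ -16.   23.  -21.    0.  -45. -110.]
t [ 0.0039 -0.0009 -0.0032]  a [ 0.012  -0.      0.0002]
t [ 0.0039 -0.     -0.0038]  a [ 0.0231 -0.      0.0002]
```

A reaction of about 3 N opposes the push, so the catch is near its stop. I'll back off and measure the blade angle numerically, since I've used almost all my picture views.

Request:
{"method": "play_rows", "body": {
  "commands": [
    {"fingers": 1, "tx": 0, "ty": -0.012, "tz": 0, "ax": 0, "ay": 0, "az": 0},
    {"fingers": 1, "tx": -0.02, "ty": -0.02, "tz": 0, "ax": 0, "ay": 0, "az": 0},
    {"fingers": 1, "tx": -0.07, "ty": -0.02, "tz": 0, "ax": 0, "ay": 0, "az": 0},
    {"fingers": 1, "tx": -0.12, "ty": -0.01, "tz": -0.01, "ax": -0.035, "ay": 0, "az": 0},
    {"fingers": 1, "tx": -0.17, "ty": 0, "tz": -0.02, "ax": -0.07, "ay": 0, "az": 0}
  ]
}}

```text
time_s: 19.55
tcp_pos: [0.4484, -0.2869, 0.2223]
ee_rot: [[-0.0, 0.391, 0.92], [0.0, 0.92, -0.391], [-1.0, 0.0, -0.0]]
wrist_force: [1.2, -0.4, 0.2]
gripper_width: 0.005
```

Run:
```python
from om import *
rows([(.4399,-.2585,.2744,74.1)])
```

```text
side 405 rows 186 212 cols 298 331 cen 309.43 200.72
scene 518 rows 175 210 cols 303 332 cen 315.45 191.81
at 19.65 [ 0.4521 -0.2877  0.2285] yaw 67.0 F [0.3 1.2 0.2] w 0.007 J [-15.  14. -14.   0. -62. -98.]
t [-0.0617  0.0295 -0.0292]  a [-0.0397  0.005   0.0002]
```

Request:
{"method": "play_rows", "body": {
  "commands": [
    {"fingers": 1, "tx": -0.03, "ty": 0.015, "tz": -0.015, "ax": -0.02, "ay": 0, "az": 0},
    {"fingers": 1, "tx": -0.062, "ty": 0.03, "tz": -0.029, "ax": -0.04, "ay": 0, "az": 0},
    {"fingers": 1, "tx": -0.062, "ty": 0.03, "tz": -0.029, "ax": -0.04, "ay": 0, "az": 0},
    {"fingers": 1, "tx": -0.062, "ty": 0.03, "tz": -0.029, "ax": -0.04, "ay": 0, "az": 0},
    {"fingers": 1, "tx": -0.062, "ty": 0.03, "tz": -0.029, "ax": -0.04, "ay": 0, "az": 0}
  ]
}}

```text
time_s: 20.07
tcp_pos: [0.4375, -0.2572, 0.267]
ee_rot: [[0.0, 0.278, 0.961], [0.001, 0.961, -0.278], [-1.0, 0.001, -0.0]]
wrist_force: [-0.3, 0.5, -0.3]
gripper_width: 0.007
```

Run:
```python
from ov import *
from mv import SH, PV, rows
rows([]); s=r.sense(); p=viewer.capture("wrist"); c=cam_of(p,s); im=p["image"]
h=cv2.cvtColor(im,cv2.COLOR_RGB2HSV).astype(int); yy,xx=np.mgrid[:384,:512]
def ana(im,c,off):
    h=cv2.cvtColor(im,cv2.COLOR_RGB2HSV).astype(int)
    u=proj(c,[[*PV,.0615]])[0]
    m=(h[...,0]>100)&(h[...,0]<130)&(h[...,1]>90)&(h[...,2]>40)&(np.hypot(xx-u[0],yy-u[1])<45)
    q=np.array([xx[m].mean(),yy[m].mean()]); X=at_z(c,q,.065); print("pivot uv",u.round(1),"blue",m.sum(),q.round(1),X.round(4),"ang",np.rad2deg(np.arctan2(*(X[:2]-PV)[::-1]))%360)
    return m
m=ana(im,c,0)
a=np.deg2rad(74.3); Y=np.array([np.cos(a),np.sin(a),0]);X=np.array([0,0,-1.])
ana(np.load("pics/w6.npy"),cam_of(p,dict(tcp_pos=[.4427,-.2596,.2821],ee_rot=np.c_[X,Y,np.cross(X,Y)])),0)
for n in ("catch_pin","cam_top","cam_pin"): print(n,[(np.round(x["uv"],1).tolist(),round(x["score"],2)) for x in spotter.find_in(n,p)[:2]])
for r0 in range(186,226,2): print("".join("B" if m[r0,x] else ("o" if h[r0,x,0]<20 and h[r0,x,1]>150 else ("w" if h[r0,x,1]<40 and h[r0,x,2]>120 else ".")) for x in range(205,275)))
cv2.imwrite("pics/o5.png",cv2.resize(im[170:230,190:290,::-1],None,fx=6,fy=6,interpolation=cv2.INTER_CUBIC))
```

```text
at 20.0667 [ 0.4375 -0.2572  0.267 ] yaw 73.9 F [-0.3  0.5 -0.3] w 0.007 J [-12.   9. -13.  -0. -67. -94.]
pivot uv [226.7 217.6] blue 40 [226.8 213. ] [ 0.4748 -0.2927  0.065 ] ang 159.65276387779437
pivot uv [228.  208.6] blue 279 [214.9 202.4] [ 0.4687 -0.3068  0.065 ] ang 223.91776714823823
catch_pin [([229.8, 211.8], 0.78)]
cam_top [([247.5, 170.0], 0.91)]
cam_pin [([245.4, 166.2], 0.76), ([259.6, 147.8], 0.38)]
wwwwww..wwwwwwww.oooooooooooooooooooooooooooooooooooooooooooooooo.wwww
wwwwwwwwwwwwwwwwwwoooooooooooooooooooooooooooooooooooooooooooooowwwwww
wwwwwwwwwwwwwwwwwww.oooooooooooooooooooooooooooooooooooooooooo.wwwwww.
wwwwwwwwwwwwwwwwwwwwwooooooooooooooooooooooooooooooooooooooo.wwwwwwwww
...ww...ww...wwwwwwww.ooooooooooooooooooooooooooooooooooooowwwwwwwwwww
..............w...wwwww.ooooooooooooooooooooooooooooooooo.wwwwwwwwwwww
.................wwww.w...oooooooooooooooooooooooooooo..wwwwwwwwwwwwww
........................BB..oooooooooooooooooooooooo....wwwwwww.......
..................................oooooooooooooo..ww.w....ww..........
.......................................www..wwwwwwwwwww...............
........................................wwww.ww......www...ww...wwww..
....................................................wwwwwwwwwwwwwwwwww
......................................................................
...................B.B................................................
.................BBBBBB.B.............................................
................BBB........B.........................w....w.....ww...w
................B..........BB.....................wwwwwwwwwwwwwwwwwwww
...........................B......................wwwww...www.........
.................................................wwww.................
......................................................................
```

Run:
```python
from ov import *
from mv import SH, PV
yy,xx=np.mgrid[:384,:512]
s=r.sense(); p=viewer.capture("wrist"); c=cam_of(p,s); im=p["image"]
f=spotter.silhouettes("catch",p)
for x in f[:2]:
    m=x["region"]; print("sil",x["score"],m.sum(),np.round(x["uv"],1))
h=cv2.cvtColor(im,cv2.COLOR_RGB2HSV).astype(int); b=im.astype(int)
u=proj(c,[[*PV,.0615]])[0]
m2=(b[...,2]-b[...,0]>10)&(h[...,0]>100)&(h[...,0]<135)&(h[...,1]>60)&(np.hypot(xx-u[0],yy-u[1])<45)
for nm,m in (("blue",m2),("sil",f[0]["region"] if f else m2)):
    P=np.array([at_z(c,q,.063)[:2] for q in np.c_[xx[m],yy[m]]]); ce=P.mean(0); w,v=np.linalg.eigh(np.cov((P-ce).T)); d=v[:,1]; d=d*np.sign(d@(SH-ce)); print(nm,m.sum(),ce.round(4),"axis",np.rad2deg(np.arctan2(d[1],d[0]))%360,"cen from PV",np.rad2deg(np.arctan2(*(ce-PV)[::-1]))%360,np.sqrt(w).round(4))
for r0 in range(180,232,2): print(r0,"".join("B" if m2[r0,x] else ("o" if h[r0,x,0]<20 and h[r0,x,1]>150 else ("w" if h[r0,x,1]<40 and h[r0,x,2]>120 else ("k" if b[r0,x].max()<40 else "."))) for x in range(205,265)))
a=np.deg2rad
for phi in (130,142,150,160,170):
    print(phi,"pin top px",proj(c,[[*(PV+.022*np.array([np.cos(a(phi)),np.sin(a(phi))])),.0845]]).round(1), "pin mid",proj(c,[[*(PV+.022*np.array([np.cos(a(phi)),np.sin(a(phi))])),.074]]).round(1))
```

```text
sil 0.6 278 [232.3 208.2]
blue 213 [ 0.4728 -0.288 ] axis 129.71773547609368 cen from PV 139.22696690217498 [0.0046 0.0057]
sil 278 [ 0.4725 -0.2879] axis 133.08341014652987 cen from PV 140.2644537109638 [0.0045 0.0065]
180 wwwwwwwwwwwwwwooooooooooooooooooooooooo.ww.ooooooooooooooooo
182 wwwwwwwwwwwwwwwooooooooooooooooooooooooo...ooooooooooooooooo
184 wwwwwwwwwwwwwww.oooooooooooooooooooooooooooooooooooooooooooo
186 wwwwwwww..wwwwww.ooooooooooooooooooooooooooooooooooooooooooo
188 wwwwwwwwwwwwwwwwwwoooooooooooooooooooooooooooooooooooooooooo
190 wwwwwwww.wwwwwwwwww.oooooooooooooooooooooooooooooooooooooooo
192 wwwwwwwwwwwwwwwwwwwwwooooooooooooooooooooooooooooooooooooooo
194 ww.wwww.www.wwwwwwwww.ooooooooooooooooooooooooooooooooooooo.
196 ..............w..wwwwww.oooooooooooooooooooooooooooooooooo.w
198 .................wwwww....ooooooooooooooooooooooooooooo..www
200 ...................w..w.BB..oooooooooooooooooooooooooo...www
202 .......................BBB.B.....ooooooooooooooooo..ww.....w
204 ......................BBB..BBBBBB............wwwwwwwwww.....
206 .....................BBBBBBBBBB
[... 384 characters left out ...]
..BBBB...................wwwwwwwwww
220 ...........................BB.....................wwwww...ww
222 ...................................................ww.......
224 .k..........................................................
226 .................................k.........................k
228 .......k....................kk........................k.....
230 ...........................k.......................k......k.
130 pin top px [[237.1 208.8]] pin mid [[237.4 205.9]]
142 pin top px [[233.2 206.8]] pin mid [[233.6 204. ]]
150 pin top px [[230.4 206. ]] pin mid [[230.9 203.1]]
160 pin top px [[226.7 205.4]] pin mid [[227.3 202.6]]
170 pin top px [[223.  205.5]] pin mid [[223.8 202.7]]
```

The blade centroid has moved from 223.9° to about 140°, so the catch has turned about 1.46 rad and points at the cam axis. The cam's image rows are unchanged and the arm is clear of everything. Handing in.

```bash
python3 -c "
from om import *
s=r.sense(); print(s['time_s'],s['tcp_pos'],s['wrist_force'])
print(job.finish_job())"
```

```text
side 409 rows 186 212 cols 297 331 cen 309.49 200.81
scene 509 rows 176 210 cols 303 332 cen 315.39 192.07
20.4667 [ 0.43760627 -0.25735865  0.26698965] [-0.46305168 -0.22903428  0.05364228]
the job is handed in; nothing more can be done
None
```

I handed the job in at about 20.5 s with the cam turned, pressed home and locked under the catch. `finish_job()` gives no verdict, so success rests on my own measurements.

- **Turning the cam:** I turned it by its pin, held loosely between the jaws. It did not drop on the first sweep and I went past the match. After a slow sweep back and opening the jaws, it had dropped, with its arm over the red mark to about 1°.
- **Pressing it home:** I pressed on the hub with closed fingers until it stopped at 15 N. The fingertips were then at z = 0.1034, against 0.103 expected for fully home. The hub's position in the scene and side pictures also dropped by about the right amount and stayed there.
- **Swinging the catch:** The first push turned the catch only about 1.2 rad, because the fingertips are thinner than I assumed. After a second push it measured about 1.46 rad (range 1.4–1.5), pointing at the cam's axis.
- **Last checks:** The arm was hovering clear with no force on the wrist. I had used up the 12 picture views by then, so the final catch angle comes from the colour mask and the catch network, not from a picture I looked at.
- **Bottle, carton and marker:** The arm's path stayed clear of all three, but I did not measure their positions again at the end.

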